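Swap the packs on the charging dock and set its timer by clicks

ROBOT

A 6-joint arm with a two-finger parallel gripper is mounted at the origin on a cart in front of the work surface, level with it; the furniture and walls round the work are solid. World frame = base frame: x ahead of the robot, y to its left, z up, the work surface at z = 0. Lengths are in m, angles in rad, forces in N, time in s.
With the tool pointing down it reaches from about 0.35 to 0.95 m from the base axis. Payload 17.4 kg.
Tool frame: the origin (TCP) lies at the very end of the fingers, on their centre line; the grasp point (between the pads) lies arm.hold_point_z behind it (arm.hold_point_z is the distance from the TCP to the grasp point, in m); z points along the fingers, y is the line along which they close (so a half turn about z gives the same grasp; the last joint's range is limited). The gripper opens to 93 mm and grips with 3 to 60 N. Pads are 15 mm wide; open, the fingers measure 128 mm over their backs; the gripper's body (75 mm by 188 mm) begins 65 mm behind the grasp point.
Start: joints at [1.202, 0.116, 1.442, -0, 1.584, -0.038], TCP at [0.219, 0.638, 0.219] pointing down, gripper open.
Joint ranges: [-2.83, 2.83], [-0.83, 2.19], [0.07, 2.5], [-1.14, 4.28], [0.01, 3], [-2.97, 2.97]. Speed limits (rad/s): [1.89, 1.89, 2.22, 3.14, 3.14, 3.14].

INTERFACE

Orientations are given as a unit quaternion [x, y, z, w].
In Python, from plant import get_state, cams, job, arm gives the robot as it stands. The module is installed in compiled form; this text tells all that it offers.
- The arm moves only by the tool step_arm, never from a script. Its argument "rows" is a list of rows, each an object of numbers: "ax", "ay", "az": the turn, a rotation vector about the tool's x, y, z in rad; "tx", "ty", "tz": the shift along the tool's x, y, z in mm; "claw": the closure, from -1 (fully open) to 1 (shut), so that 0 is half open. In form: [{"ax": .., "ay": .., "az": .., "tx": .., "ty": .., "tz": .., "claw": ..}, ...]. A call has 1 to 20 rows; each row is the pose to reach, as a shift and turn from the pose commanded when the call began, along the tool's axes at that moment; what a row does not reach only later rows make up. A row lasts 1/12 s, in which the tool goes at most 41.7 mm and 7.16 degrees, less where a joint would pass 70% of its speed; a pose out of reach is approached as far as the arm can. A call with a gripper value outside its range is refused whole. The fingers move at their own pace and stop on an object; "force" is the grip in N (left out, the last holds). Time passes only in rows, so rows that repeat a pose let the fingers close. It gives the time, the measured TCP pose, the force and the opening at its end, in the units of the state.
- get_state(): the state, without advancing time (a new reading comes with each control period).
- cams.capture(name): name is "side" or "top" or "wrist"; returns the picture (420x560x3 uint8, red, green, blue); there is no depth.
- cams.camera_info(name): a dict with "fx", "fy", "cx", "cy" (pixels), "k1" (the pictures are not rectified: a ray, as slopes to the right and down, at radius r is drawn at 1 + k1 r^2 times it, then the intrinsics apply), "pose" (4x4, takes a point from camera to world coordinates). Camera axes: x right, y down, z forward; pixel columns grow to the right and rows downward; lengths in m; the calibration is good to about 2 mm. A picture is of the moment at which its call begins: read the wrist's pose just before it. camera_info takes no time and is no camera call; for the wrist camera it gives the pose at the moment of the call.
- job.job_done(): hands the job in, once; it reports no verdict.
The state is a dict: "time": time; "joint_pos": joint angles; "qvel": joint speeds; "effort": joint torques, N m; "tcp_pos": TCP position; "orientation": TCP orientation; "force": force on the tool from outside, world axes, zero at the start; "torque": the same for the moment, N m; "finger_gap": finger opening in m.
Only numpy, scipy, OpenCV 4.12 (cv2) and the standard library are available. Lean on these libraries where they do the work, as an engineer would, in place of code of your own. Each camera call takes 0.05 s, during which the arm holds its last target. There are 200 camera calls.

TASK

Take the two charged green packs off the charging dock and stand them upright in the white tray, then slide every orange pack on the counter onto a rail of the dock until its catch snaps and it is fully home. With them all on, set the timer dial to two clicks past off for each orange pack on the dock (two packs: four clicks; three packs: six), then press the green start button right down and let it go. Leave the other things on the counter where they are.

Things in the scene. Friction and masses are not known exactly. Their poses are not given: they have to be found in the camera images.
- full_a: charged battery pack, black, green grip fin on top. Body 70 (x) x 46 (y) x 34 mm; fin centred on it, 24 (x) x 36 (y) mm, z 34 to 72. 0.32 kg. Origin: centre of the underside. A slot 28 wide, 13 high runs right through along x underneath; lips 4.5 thick narrow it to 14 at the bottom. Both ends are alike. Charged; starts home on the left rail.
- full_b: charged battery pack, black, green grip fin on top. Body 70 (x) x 46 (y) x 34 mm; fin centred on it, 24 (x) x 36 (y) mm, z 34 to 72. 0.32 kg. Origin: centre of the underside. A slot 28 wide, 13 high runs right through along x underneath; lips 4.5 thick narrow it to 14 at the bottom. Both ends are alike. Charged; starts home on the middle rail.
- pack_a: discharged battery pack, black, orange grip fin on top. Body 70 (x) x 46 (y) x 34 mm; fin centred on it, 24 (x) x 36 (y) mm, z 34 to 72. 0.32 kg. Origin: centre of the underside. A slot 28 wide, 13 high runs right through along x underneath; lips 4.5 thick narrow it to 14 at the bottom. Both ends are alike. Stands on the counter; two or three such packs are there at the start.
- pack_b: discharged battery pack, black, orange grip fin on top. Body 70 (x) x 46 (y) x 34 mm; fin centred on it, 24 (x) x 36 (y) mm, z 34 to 72. 0.32 kg. Origin: centre of the underside. A slot 28 wide, 13 high runs right through along x underneath; lips 4.5 thick narrow it to 14 at the bottom. Both ends are alike. Stands on the counter; two or three such packs are there at the start.
- pack_c: discharged battery pack, black, orange grip fin on top. Body 70 (x) x 46 (y) x 34 mm; fin centred on it, 24 (x) x 36 (y) mm, z 34 to 72. 0.32 kg. Origin: centre of the underside. A slot 28 wide, 13 high runs right through along x underneath; lips 4.5 thick narrow it to 14 at the bottom. Both ends are alike. Stands on the counter; two or three such packs are there at the start.
- lane_left (a point): Left rail: point on the deck under the centre of a pack that is home; axes of the dock. T-rail with round nose from 45 mm before it (-x) to an end stop at +36.5 (30 high). Head 24 wide, underside 6.5, top 11.5 over the deck; web 8. Stand the pack on the deck, centre 90 mm before this point, in line, and slide it +x.
- lane_mid (a point): Middle rail: point on the deck under the centre of a pack that is home; axes of the dock. T-rail with round nose from 45 mm before it (-x) to an end stop at +36.5 (30 high). A sprung catch here meets the pack 43 mm short of home (push about 5 N) and rises into its notch in the last 8 mm; 1 mm play. Sliding off (-x) takes as much. All rails are alike.
- lane_right (a point): Right rail: point on the deck under the centre of a pack that is home; axes of the dock. T-rail with round nose from 45 mm before it (-x) to an end stop at +36.5 (30 high). Same as the left and the middle rail.
- charger: the charging dock, fixed: grey deck 200 (x) x 340 (y) x 20 mm, origin under its centre. Three alike rails along its x, at y = +130, +55, -20 mm, entered from the front (-x), where the deck (x -100 to 0) is bare. End stops behind. Black control box at y = -172 to -64 mm, top at z = 52 mm, carries dial and button.
- tray: white open tray, fixed, 130 (x) x 150 (y) x 22 mm, walls and floor 5 mm; origin: centre of the underside. Two packs stand in it side by side, along x.
- dial (a joint): timer dial, rad: 0 = off (stop; red pointer end of the bar looks to the dock's +x, at the large white mark), grows clockwise seen from above, a click each pi/6 = 0.5236, stop at 9 clicks. Rests only in clicks: 0.15 N m takes it over; let go within 0.2 rad of a click it settles there. Starts at 0 to 2 clicks.
- dial_grip (a point): on the dial's axis, halfway up its white bar grip; x axis along the bar towards the red pointer end, turns with the dial. Bar 46 (x) x 11 (y) mm, from 17 mm below to 13 mm above this point; round skirt 54 mm wide, its top 16 mm below this point.
- start_button (a joint): green start button's travel, m: 0 up, 0.006 right down; spring, 5 N to the bottom; springs back.
- start_button_top (a point): centre of the top of the start button (28 mm across), pressed straight down; moves with it.
- wax_pot: wax pot, 91 mm across, 53 mm high; a bystander, leave it in place. Origin: centre of the underside.
- scrub_brush: scrub brush, 30 x 85 x 55 mm; a bystander, leave it in place. Origin: centre of the underside.
- button_jar: jar of coloured balls with a white lid, 60 mm across, 85 mm high; a bystander, leave it in place. Origin: centre of the underside.
- spool_plum: plum thread spool, 29 mm across, 50 mm high; a bystander, leave it in place. Origin: centre of the underside.
- peg_a: purple clothes peg, 15 x 72 x 12 mm; a bystander, leave it in place. Origin: centre of the underside.
- tape_measure: yellow tape measure, 40 x 82 x 62 mm; a bystander, leave it in place. Origin: centre of the underside.
Not all that is in view belongs to the job. What is shaped like the pack_a but red is not meant.

How it is judged:
On the way, in this order (a step that is already met when the one before it is completed fails the run):
1. both green packs stand in the tray and every orange pack is home on a rail ((distance between pack_a and lane_left below 0.004 m or distance between pack_a and lane_mid below 0.004 m or distance between pack_a and lane_right below 0.004 m) and angle between each of pack_a, pack_b, pack_c's own z axis and vertical below 0.08 rad and (distance between pack_b and lane_left below 0.004 m or distance between pack_b and lane_mid below 0.004 m or distance between pack_b and lane_right below 0.004 m) and (distance between pack_c and lane_left below 0.004 m or distance between pack_c and lane_mid below 0.004 m or distance between pack_c and lane_right below 0.004 m) and x of full_a in the frame of tray between -0.034 and 0.034 m and y of full_a in the frame of tray between -0.052 and 0.052 m and z of each of full_a, full_b in the frame of tray below 0.012 m and angle between each of full_a, full_b's own z axis and vertical below 0.1 rad and x of full_b in the frame of tray between -0.034 and 0.034 m and y of full_b in the frame of tray between -0.052 and 0.052 m), for 0.2 s.
2. the dial rests two clicks past off for each orange pack ((height (world z) of pack_a above -5 m or value of joint dial between 1.9644 and 2.2244 rad) and (height (world z) of pack_b above -5 m or value of joint dial between 1.9644 and 2.2244 rad) and (height (world z) of pack_c above -5 m or value of joint dial between 1.9644 and 2.2244 rad) and (value of joint dial between 3.0116 and 3.2716 rad or (height (world z) of pack_a below -5 m and value of joint dial between 1.9644 and 2.2244 rad) or (height (world z) of pack_b below -5 m and value of joint dial between 1.9644 and 2.2244 rad) or (height (world z) of pack_c below -5 m and value of joint dial between 1.9644 and 2.2244 rad)) and velocity of joint dial below 0.3 rad/s), for 0.3 s.
3. with the dial so set, the start button is pressed right down ((height (world z) of pack_a above -5 m or value of joint dial between 1.9644 and 2.2244 rad) and (height (world z) of pack_b above -5 m or value of joint dial between 1.9644 and 2.2244 rad) and (height (world z) of pack_c above -5 m or value of joint dial between 1.9644 and 2.2244 rad) and (value of joint dial between 3.0116 and 3.2716 rad or (height (world z) of pack_a below -5 m and value of joint dial between 1.9644 and 2.2244 rad) or (height (world z) of pack_b below -5 m and value of joint dial between 1.9644 and 2.2244 rad) or (height (world z) of pack_c below -5 m and value of joint dial between 1.9644 and 2.2244 rad)) and value of joint start_button above 0.0045 m), for 0.05 s.
At the end, for the whole second after the job is handed in: Green packs upright on the tray floor, centres within 34 (x) and 52 mm (y) of the tray's; each orange pack within 4 mm of a rail's home point, level; dial within 0.13 rad of 4 clicks (two packs) or 6 (three); button was pressed 4.5 mm or more after that and is up (all of step 1 and (height (world z) of pack_a above -5 m or value of joint dial between 1.9644 and 2.2244 rad) and (height (world z) of pack_b above -5 m or value of joint dial between 1.9644 and 2.2244 rad) and (height (world z) of pack_c above -5 m or value of joint dial between 1.9644 and 2.2244 rad) and (value of joint dial between 3.0116 and 3.2716 rad or (height (world z) of pack_a below -5 m and value of joint dial between 1.9644 and 2.2244 rad) or (height (world z) of pack_b below -5 m and value of joint dial between 1.9644 and 2.2244 rad) or (height (world z) of pack_c below -5 m and value of joint dial between 1.9644 and 2.2244 rad)) and value of joint start_button below 0.0015 m); the robot touches nothing.
It fails at once if a bystander is moved by more than 30 mm or tipped over (distance of any of wax_pot, scrub_brush, button_jar, spool_plum, peg_a, tape_measure from where it was at the start of the episode above 0.03 m or angle between any of wax_pot, scrub_brush, button_jar, spool_plum, peg_a, tape_measure's own z axis and vertical above 0.6 rad).
Of pack_a, pack_b, pack_c only 2 to 3 are there at a start; the rules pass over those that are not, and their reading is None.
At some moment in a run one of pack_a, pack_b, pack_c may be knocked a few centimetres aside while the robot is not near it.
Once in a run the grip may slacken for a moment while it holds something.
It also fails if it takes over 210 s, if anything falls off the work surface, if the arm or the gripper's body presses on something with over 40 N, if the wrist force passes 120 N, or if a joint passes its speed limit or range.

## Working session

There is one attempt and no reset: what is moved stays moved. The work goes in short steps, Python scripts to look and compute and a tool call to move; the robot and the scene stay as the last step left them, time stands still between calls to the robot, and variables do not carry over. Pictures are saved under pics/ and viewed, on a budget of 14 in all, crops included, one or two more only if the job needs it, and the job is handed in when it is done.

Besides the shell and the picture viewer there is one more tool, called after ">>>" by a JSON object that holds its "method" and its "body". step_arm: Moves the arm, as the interface text tells. Its arguments: {"type":"object","properties":{"rows":{"type":"array","items":{"type":"object","properties":{"ax":{"type":"number"},"ay":{"type":"number"},"az":{"type":"number"},"tx":{"type":"number"},"ty":{"type":"number"},"tz":{"type":"number"},"claw":{"type":"number"}}}},"force":{"type":"number"}},"required":["rows"]}

```bash
mkdir -p pics; cat > h.py <<'E'
import numpy as np, cv2
from scipy.spatial.transform import Rotation as R
from plant import get_state, cams, job, arm
def info(n):
    c=cams.camera_info(n); K=np.array([[c['fx'],0,c['cx']],[0,c['fy'],c['cy']],[0,0,1.]]); return c,K,np.array(c['pose'])
def pix2w(n,uv,z,I=None):
    c,K,T=I or info(n); out=[]
    for u,v in np.atleast_2d(uv):
        d=np.array([(u-c['cx'])/c['fx'],(v-c['cy'])/c['fy']]); s=d.copy()
        for _ in range(30): s=d/(1+c['k1']*(s@s))
        r=T[:3,:3]@np.array([*s,1]); o=T[:3,3]; out.append(o+r*(z-o[2])/r[2])
    return np.array(out)
def w2pix(n,P,I=None):
    c,K,T=I or info(n); P=np.atleast_2d(P); q=(P-T[:3,3])@T[:3,:3]; s=q[:,:2]/q[:,2:]
    s=s*(1+c['k1']*(s**2).sum(1,keepdims=True)); return s*[c['fx'],c['fy']]+[c['cx'],c['cy']]
def save(n,f,crop=None,k=1):
    I=info(n); im=cams.capture(n); np.save('pics/'+f+'.npy',im)
    if crop: x0,y0,x1,y1=crop; im=im[y0:y1,x0:x1]
    im=cv2.resize(im,None,fx=k,fy=k,interpolation=cv2.INTER_CUBIC); cv2.imwrite(f'pics/{f}.png',im[:,:,::-1]); return I
def st():
    s=get_state(); r=R.from_quat(s['orientation'])
    print('t %.2f'%s['time'],'tcp',np.round(s['tcp_pos'],4),'F',np.round(s['force'],1),'gap',round(s['finger_gap'],4)); print(np.round(r.as_matrix(),3).tolist(),'q',np.round(s['joint_pos'],3)); return s
def rel(p,yaw=None):
    """tool-axes shift mm to world TCP point p; az to bring tool x to world yaw"""
    s=get_state(); r=R.from_quat(s['orientation']); d=r.inv().apply(np.array(p)-s['tcp_pos'])*1000
    x=r.as_matrix()[:,0]; a=np.arctan2(x[1],x[0]); print('shift mm',np.round(d,1),'toolx yaw',round(a,4), '' if yaw is None else 'az %.4f'%(-((yaw-a+np.pi/2)%np.pi-np.pi/2)))
E
python3 - <<'E'
from h import *
st(); print(arm.hold_point_z)
save('top','top0',k=1.42); save('side','side0',k=1.42)
for n in('top','side','wrist'): c,K,T=info(n);print(n,{k:c[k] for k in('fx','cx','cy','k1')},np.round(T,3).tolist())
E
```

```text
t 0.00 tcp [0.2192 0.6382 0.2179] F [-0.8 -0.6  0.1] gap 0.093
[[-0.946, 0.325, -0.0], [0.325, 0.946, -0.001], [0.0, -0.001, -1.0]] q [ 1.202  0.116  1.442 -0.     1.584 -0.038]
0.0188
top {'fx': 407.09647883524786, 'cx': 278.6400616270109, 'cy': 204.70533776095118, 'k1': 0.0003258276047067513} [[0.023, -0.997, 0.078, 0.442], [-1.0, -0.022, 0.014, 0.106], [-0.013, -0.078, -0.997, 1.907], [0.0, 0.0, 0.0, 1.0]]
side {'fx': 411.3287133528393, 'cx': 278.80743400041484, 'cy': 210.89386570663177, 'k1': -0.05449229929729027} [[0.888, -0.276, 0.368, 0.059], [-0.46, -0.55, 0.697, -0.915], [0.009, -0.788, -0.615, 0.978], [0.0, 0.0, 0.0, 1.0]]
wrist {'fx': 294.8397974184709, 'cx': 275.906757280499, 'cy': 208.76735675224532, 'k1': -0.005209192792695505} [[0.326, 0.91, 0.256, 0.149], [0.946, -0.313, -0.089, 0.662], [-0.001, 0.272, -0.962, 0.384], [0.0, 0.0, 0.0, 1.0]]
```

View pics/top0.png

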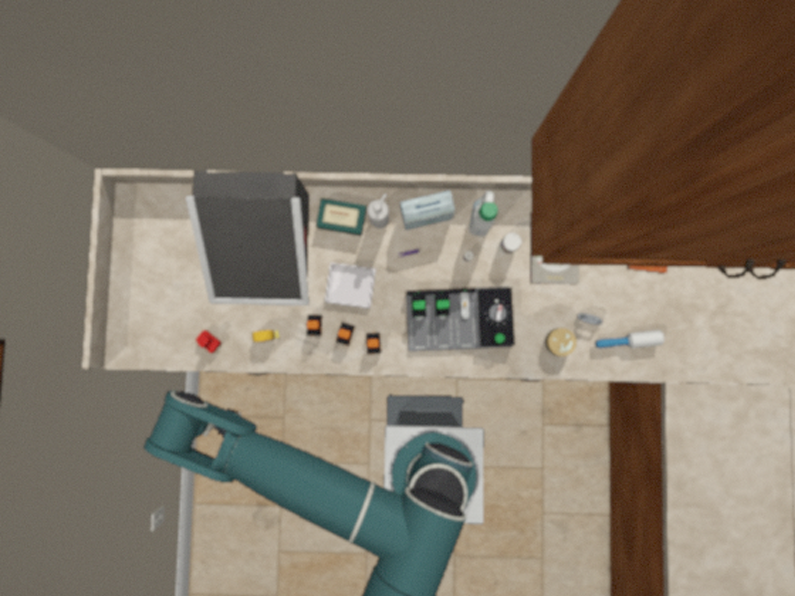

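View pics/side0.png

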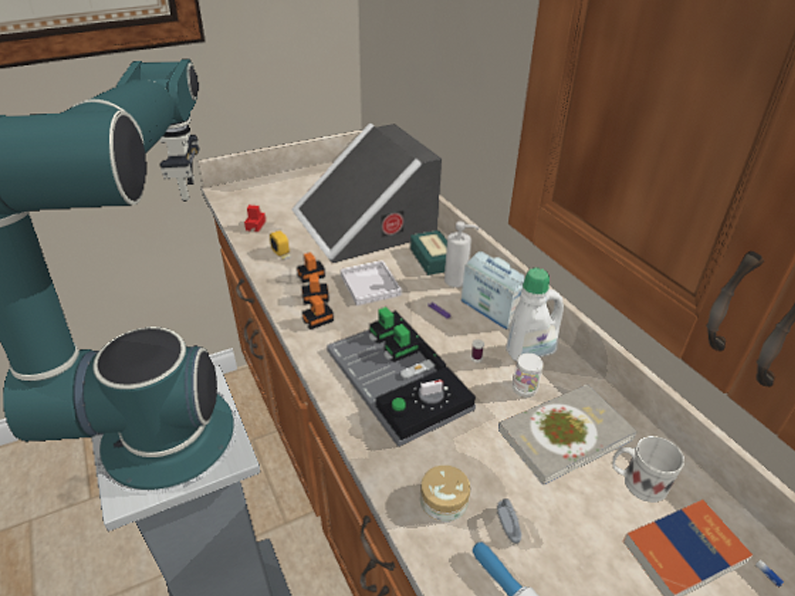

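```bash
python3 - <<'E'
from h import *
k=1.42
I=info('top')
n=dict(green1=(419,304,.092),green2=(443,306,.092),o1=(314,325,.072),o2=(345,333,.072),o3=(373,343,.072),red=(208,341,.07),dial=(498,313,.07),btn=(500,338,.06),tray=(350,286,.005),deckFL=(408,349,.02),deckFR=(514,347,.02),boxBR=(512,289,.052),deckBL=(406,292,.02))
for a,(u,v,z) in n.items(): print(a,np.round(pix2w('top',(u/k,v/k),z,I)[0],3))
im=np.load('pics/top0.npy'); a=cv2.resize(im[190:260,200:370],None,fx=4.4,fy=4.4,interpolation=cv2.INTER_CUBIC)
im=np.load('pics/side0.npy'); b=cv2.resize(im[170:315,190:340],None,fx=2,fy=2,interpolation=cv2.INTER_CUBIC)
c=np.zeros((600,800,3),np.uint8); c[:a.shape[0],:a.shape[1]]=a; c[310:600,:300]=b[:290]; cv2.imwrite('pics/mix.png',c[:,:,::-1])
# wrist cam in tool frame
s=get_state(); r=R.from_quat(s['orientation']); T=info('wrist')[2]
print(r.inv().apply(T[:3,3]-s['tcp_pos']), r.inv().apply(T[:3,2]))
# pre-move: TCP over (0.42,0.2,0.4)
rel((0.42,0.22,0.33),0)
E
```

```text
green1 [0.543 0.058 0.092]
green2 [ 0.539 -0.017  0.092]
o1 [0.47  0.389 0.072]
o2 [0.447 0.29  0.072]
o3 [0.418 0.201 0.072]
red [0.412 0.726 0.07 ]
dial [ 0.522 -0.193  0.07 ]
btn [ 0.443 -0.202  0.06 ]
tray [0.603 0.285 0.005]
deckFL [0.4   0.089 0.02 ]
deckFR [ 0.415 -0.254  0.02 ]
boxBR [ 0.6   -0.24   0.052]
deckBL [0.586 0.1   0.02 ]
[ 0.07417056 -0.000652   -0.16593858] [-2.71591897e-01 -7.99702829e-05  9.62412508e-01]
shift mm [-325.8 -330.4 -111.7] toolx yaw 2.8108 az -0.3308
```

View pics/mix.png

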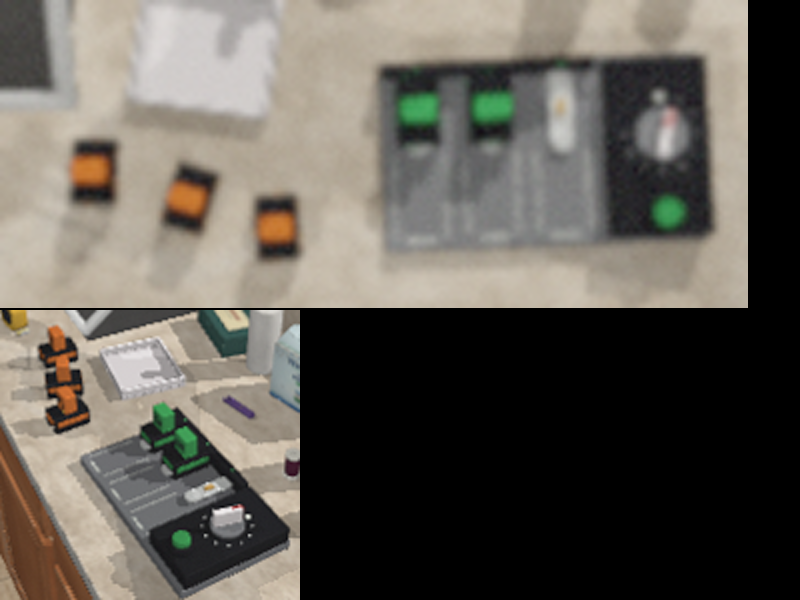

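>>> {"method": "step_arm", "body": {"rows": [{"tx": -350, "ty": -397, "tz": -112, "az": -0.331, "claw": -1}, {"tx": -350, "ty": -397, "tz": -112, "az": -0.331, "claw": -1}, {"tx": -350, "ty": -397, "tz": -112, "az": -0.331, "claw": -1}, {"tx": -350, "ty": -397, "tz": -112, "az": -0.331, "claw": -1}, {"tx": -350, "ty": -397, "tz": -112, "az": -0.331, "claw": -1}, {"tx": -350, "ty": -397, "tz": -112, "az": -0.331, "claw": -1}, {"tx": -350, "ty": -397, "tz": -112, "az": -0.331, "claw": -1}, {"tx": -350, "ty": -397, "tz": -112, "az": -0.331, "claw": -1}, {"tx": -350, "ty": -397, "tz": -112, "az": -0.331, "claw": -1}, {"tx": -350, "ty": -397, "tz": -112, "az": -0.331, "claw": -1}, {"tx": -350, "ty": -397, "tz": -112, "az": -0.331, "claw": -1}, {"tx": -350, "ty": -397, "tz": -112, "az": -0.331, "claw": -1}, {"tx": -350, "ty": -397, "tz": -112, "az": -0.331, "claw": -1}, {"tx": -350, "ty": -397, "tz": -112, "az": -0.331, "claw": -1}, {"tx": -350, "ty": -397, "tz": -112, "az": -0.331, "claw": -1}, {"tx": -350, "ty": -397, "tz": -112, "az": -0.331, "claw": -1}]}}

```text
schema error: expected keys ax, ay, az, tx, ty, tz, claw
```

```bash
python3 - <<'E'
from h import *
st(); I=save('wrist','w1',k=1.42)
import pickle; pickle.dump(I,open('pics/w1.pkl','wb'))
E
```

```text
t 0.10 tcp [0.2192 0.6382 0.218 ] F [ 0.7 -0.2  0.2] gap 0.093
[[-0.946, 0.325, -0.0], [0.325, 0.946, -0.001], [0.0, -0.001, -1.0]] q [ 1.202  0.116  1.442  0.     1.584 -0.038]
```

View pics/w1.png

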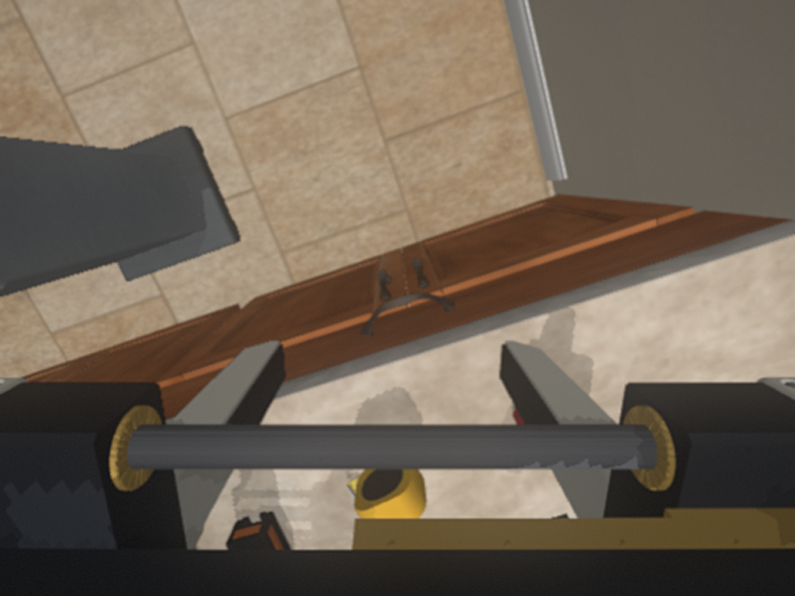

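>>> {"method": "step_arm", "body": {"rows": [{"tx": -402, "ty": -304, "tz": -112, "ax": 0, "ay": 0, "az": 1.24, "claw": -1}, {"tx": -402, "ty": -304, "tz": -112, "ax": 0, "ay": 0, "az": 1.24, "claw": -1}, {"tx": -402, "ty": -304, "tz": -112, "ax": 0, "ay": 0, "az": 1.24, "claw": -1}, {"tx": -402, "ty": -304, "tz": -112, "ax": 0, "ay": 0, "az": 1.24, "claw": -1}, {"tx": -402, "ty": -304, "tz": -112, "ax": 0, "ay": 0, "az": 1.24, "claw": -1}, {"tx": -402, "ty": -304, "tz": -112, "ax": 0, "ay": 0, "az": 1.24, "claw": -1}, {"tx": -402, "ty": -304, "tz": -112, "ax": 0, "ay": 0, "az": 1.24, "claw": -1}, {"tx": -402, "ty": -304, "tz": -112, "ax": 0, "ay": 0, "az": 1.24, "claw": -1}, {"tx": -402, "ty": -304, "tz": -112, "ax": 0, "ay": 0, "az": 1.24, "claw": -1}, {"tx": -402, "ty": -304, "tz": -112, "ax": 0, "ay": 0, "az": 1.24, "claw": -1}, {"tx": -402, "ty": -304, "tz": -112, "ax": 0, "ay": 0, "az": 1.24, "claw": -1}, {"tx": -402, "ty": -304, "tz": -112, "ax": 0, "ay": 0, "az": 1.24, "claw": -1}, {"tx": -402, "ty": -304, "tz": -112, "ax": 0, "ay": 0, "az": 1.24, "claw": -1}, {"tx": -402, "ty": -304, "tz": -112, "ax": 0, "ay": 0, "az": 1.24, "claw": -1}, {"tx": -402, "ty": -304, "tz": -112, "ax": 0, "ay": 0, "az": 1.24, "claw": -1}, {"tx": -402, "ty": -304, "tz": -112, "ax": 0, "ay": 0, "az": 1.24, "claw": -1}, {"tx": -402, "ty": -304, "tz": -112, "ax": 0, "ay": 0, "az": 1.24, "claw": -1}, {"tx": -402, "ty": -304, "tz": -112, "ax": 0, "ay": 0, "az": 1.24, "claw": -1}]}}

```text
time: 1.65
tcp_pos: [0.5001, 0.2212, 0.3303]
orientation: [0.707, 0.708, -0.0, -0.0]
force: [0.9, 0.6, -0.6]
finger_gap: 0.0929
```

```bash
python3 - <<'E'
from h import *
st(); I=save('wrist','w2',k=1.42)
import pickle; pickle.dump(I,open('pics/w2.pkl','wb'))
E
```

```text
t 1.65 tcp [0.5001 0.2212 0.3303] F [ 0.9  0.6 -0.6] gap 0.0929
[[-0.002, 1.0, -0.0], [1.0, 0.002, -0.0], [-0.0, -0.0, -1.0]] q [ 0.37  -0.17   1.543  0.     1.769  0.368]
```

View pics/w2.png

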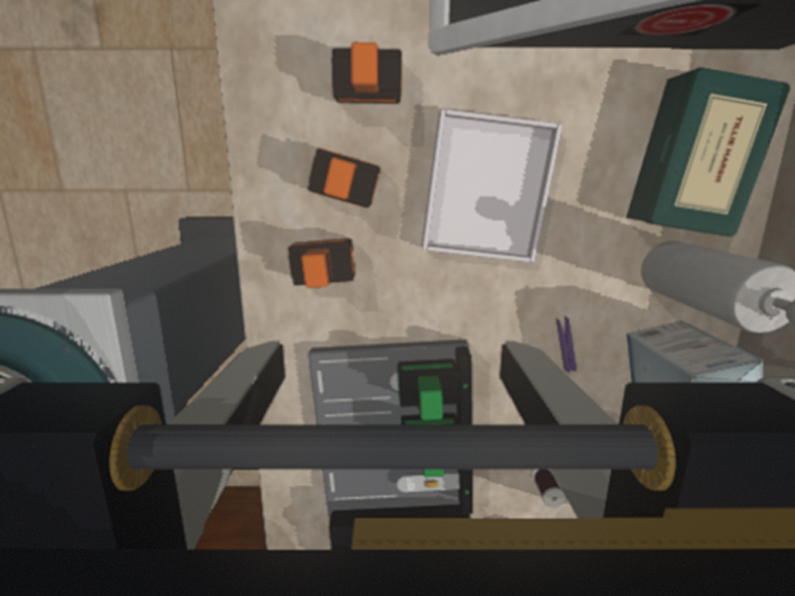

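```bash
cat > fit.py <<'E'
from h import *
from scipy.optimize import minimize
def fitfin(im,n,I,x,y,yaw,hue,zb=0.,r=45,fixyaw=False):
    """fit fin hull (24x36, z 34..72) to the colour mask near the guess; returns x,y,yaw,IoU"""
    hsv=cv2.cvtColor(im,cv2.COLOR_RGB2HSV); m=cv2.inRange(hsv,(hue[0],130,60),(hue[1],255,255))
    c=w2pix(n,[[x,y,zb+.055]],I)[0]
    w=np.zeros_like(m); cv2.circle(w,(int(c[0]),int(c[1])),r,255,-1); m&=w
    m=cv2.morphologyEx(m,cv2.MORPH_OPEN,np.ones((3,3)))
    k,l,s,ce=cv2.connectedComponentsWithStats(m); j=1+np.argmax(s[1:,4]); m=(l==j)
    def hull(p):
        X=np.array([[a*.012,b*.018,zb+h] for a in(-1,1) for b in(-1,1) for h in(.036,.072)])
        q=R.from_euler('z',p[2]).as_matrix(); P=X@q.T+[p[0],p[1],0]
        return cv2.convexHull(np.float32(w2pix(n,P,I)))
    def cost(v):
        p=[v[0]/1000,v[1]/1000,yaw if fixyaw else v[2]/100]
        g=np.zeros(m.shape,np.uint8); cv2.fillConvexPoly(g,np.int32(np.round((hull(p)+0.0)*64)),255,cv2.LINE_AA,6)
        a=g/255.; return 1-np.minimum(a,m).sum()/np.maximum(a,m).sum()
    best=None
    for dy in((0,) if fixyaw else(-.15,0,.15)):
        v0=[x*1000,y*1000,(yaw+dy)*100]
        s=minimize(cost,v0,method='Nelder-Mead',options=dict(initial_simplex=[v0]+[list(np.array(v0)+d) for d in([12,0,0],[0,12,0],[0,0,10])],xatol=.02,fatol=1e-5,maxiter=600))
        if best is None or s.fun<best.fun: best=s
    v=best.x; return np.round([v[0]/1000,v[1]/1000,v[2]/100,1-best.fun],4)
E
python3 - <<'E'
from fit import *; import pickle
I=pickle.load(open('pics/w2.pkl','rb')); im=np.load('pics/w2.npy'); k=1.42
P=lambda pts,z: np.round(pix2w('wrist',np.array(pts)/k,z,I)[:,:2],4).tolist()
print('p1',P([(333,48),(401,50),(400,98),(333,97)],.034))
print('p2',P([(321,150),(379,166),(365,206),(309,188)],.034))
print('p3',P([(290,246),(352,240),(354,276)],.034))
t=np.array(P([(440,110),(560,124),(534,262),(424,248)],.022)); print('tray',t.tolist(),t.mean(0))
print('dock FL,BL',P([(310,350),(470,341)],.02), 'FRline',P([(318,507),(309,350)],.02))
for g in [(.47,.389,0),(.447,.29,-.25),(.418,.201,.08)]: print(fitfin(im,'wrist',I,*g,(5,18)))
print(fitfin(im,'wrist',I,.543,.058,.04,(45,80),.02,30))
print(fitfin(np.load('pics/top0.npy'),'top',info('top'),.543,.058,.04,(45,80),.02,10), fitfin(np.load('pics/top0.npy'),'top',info('top'),.54,-.017,.04,(45,80),.02,10))
E
```

```text
p1 [[0.443, 0.4193], [0.5099, 0.4176], [0.5092, 0.3741], [0.4413, 0.375]]
p2 [[0.4269, 0.3242], [0.4874, 0.3082], [0.472, 0.2669], [0.4124, 0.2857]]
p3 [[0.388, 0.2233], [0.457, 0.23], [0.4582, 0.1892]]
tray [[0.5514, 0.3647], [0.6786, 0.3512], [0.6647, 0.2031], [0.5377, 0.2193]] [0.6081   0.284575]
dock FL,BL [[0.4007, 0.093], [0.5964, 0.1049]] FRline [[0.3994, -0.1407], [0.3995, 0.0929]]
[0.4749 0.3959 0.0654 0.8368]
[ 0.4485  0.2962 -0.3168  0.8403]
[ 0.4191  0.2034 -0.0462  0.7509]
[0.5452 0.0489 0.1408 0.5417]
[0.5402 0.062  0.0237 0.7551] [ 0.5461 -0.0143  0.0857  0.841 ]
```

>>> {"method": "step_arm", "body": {"rows": [{"tx": -260, "ty": 0, "tz": 20, "ax": 0, "ay": 0, "az": 0, "claw": -1}, {"tx": -260, "ty": 0, "tz": 20, "ax": 0, "ay": 0, "az": 0, "claw": -1}, {"tx": -260, "ty": 0, "tz": 20, "ax": 0, "ay": 0, "az": 0, "claw": -1}, {"tx": -260, "ty": 0, "tz": 20, "ax": 0, "ay": 0, "az": 0, "claw": -1}, {"tx": -260, "ty": 0, "tz": 20, "ax": 0, "ay": 0, "az": 0, "claw": -1}, {"tx": -260, "ty": 0, "tz": 20, "ax": 0, "ay": 0, "az": 0, "claw": -1}, {"tx": -260, "ty": 0, "tz": 20, "ax": 0, "ay": 0, "az": 0, "claw": -1}, {"tx": -260, "ty": 0, "tz": 20, "ax": 0, "ay": 0, "az": 0, "claw": -1}, {"tx": -260, "ty": 0, "tz": 20, "ax": 0, "ay": 0, "az": 0, "claw": -1}, {"tx": -260, "ty": 0, "tz": 20, "ax": 0, "ay": 0, "az": 0, "claw": -1}]}}

```text
time: 2.53
tcp_pos: [0.5008, -0.0385, 0.3108]
orientation: [0.707, 0.707, 0.0, -0.0]
force: [0.6, -0.1, -0.6]
finger_gap: 0.0929
```

```bash
python3 - <<'E'
from h import *
st(); I=save('wrist','w3',crop=(170,0,440,390),k=1.5); 
im=cv2.imread('pics/w3.png'); cv2.imwrite('pics/w3.png',cv2.resize(im,None,fx=1,fy=1))
import pickle; pickle.dump(I,open('pics/w3.pkl','wb'))
E
```

```text
t 2.53 tcp [ 0.5008 -0.0385  0.3108] F [ 0.6 -0.1 -0.6] gap 0.0929
[[-0.001, 1.0, 0.0], [1.0, 0.001, 0.0], [0.0, 0.0, -1.0]] q [-0.128 -0.271  1.659  0.     1.753 -0.129]
```

View pics/w3.png

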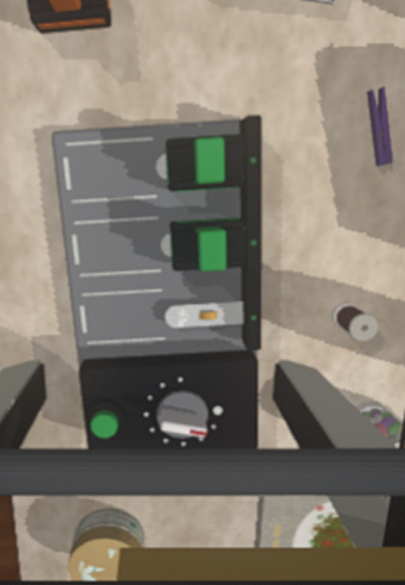

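```bash
python3 - <<'E'
from fit import *; import pickle
I=pickle.load(open('pics/w3.pkl','rb')); im=np.load('pics/w3.npy'); k=1.5
px=lambda pts: np.array(pts)/k+[170,0]
P=lambda pts,z: np.round(pix2w('wrist',px(pts),z,I)[:,:2],4)
print('deck FL,FR',P([(53,132),(80,358)],.02).tolist())
print('box corners top',P([(81,368),(258,352)],.052).tolist())
r=P([(165,317),(243,303),(243,326)],.0315);print('rail3 nose, end edges',r.tolist())
print('g1 body top',P([(167,138),(167,189)],.054).tolist(),'g2',P([(173,222),(173,270)],.054).tolist())
print('bar',P([(160,427),(207,434)],.052+.03).tolist(),'mark',P([(218,410)],.052).tolist(),'skirt c',P([(182,415)],.055).tolist())
print('btn',P([(104,425)],.06).tolist())
print(fitfin(im,'wrist',I,.543,.06,.05,(45,80),.02,35),fitfin(im,'wrist',I,.543,-.015,.05,(45,80),.02,35))
print(fitfin(im,'wrist',I,.543,.06,.05,(45,80),.02,35,True),fitfin(im,'wrist',I,.543,-.015,.05,(45,80),.02,35,True))
E
```

```text
deck FL,FR [[0.3998, 0.0884], [0.4147, -0.1443]]
box corners top [[0.4213, -0.1427], [0.6033, -0.1251]]
rail3 nose, end edges [[0.5082, -0.0938], [0.5893, -0.0786], [0.5906, -0.1036]]
g1 body top [[0.509, 0.0795], [0.5093, 0.0355]] g2 [[0.515, 0.0057], [0.5154, -0.0399]]
bar [[0.5029, -0.1936], [0.5502, -0.2015]] mark [[0.5647, -0.1908]] skirt c [[0.5263, -0.1951]]
btn [[0.444, -0.2041]]
[0.5422 0.0565 0.0332 0.6967] [ 0.5489 -0.0182  0.2202  0.6966]
[0.5429 0.057  0.0901 0.695 ] [ 0.5484 -0.0167  0.0659  0.6876]
```

```bash
python3 - <<'E'
from h import *; import pickle
I=pickle.load(open('pics/w3.pkl','rb')); im=np.load('pics/w3.npy'); 
g=cv2.cvtColor(im,cv2.COLOR_RGB2GRAY); t=cv2.morphologyEx(g,cv2.MORPH_TOPHAT,np.ones((7,7)))
m=(t>28).astype(np.uint8); m[:, :205]=0; m[:,276:]=0; m[:84]=0; m[232:]=0
k,l,s,c=cv2.connectedComponentsWithStats(m,connectivity=8)
for j in range(1,k):
    if s[j,4]<8: continue
    ys,xs=np.where(l==j); w=pix2w('wrist',np.c_[xs,ys],.02,I)[:,:2]; q=w.mean(0); u=np.linalg.svd(w-q)[2][0]; e=(w-q)@u
    print(s[j].tolist(),'c',np.round(q,4),'len %.3f ang %.3f'%(np.ptp(e),np.arctan(u[1]/u[0])))
E
```

```text
[214, 92, 58, 5, 114] c [0.4514 0.0804] len 0.083 ang 0.058
[212, 105, 6, 22, 77] c [0.4107 0.0508] len 0.030 ang -1.507
[259, 130, 16, 3, 37] c [0.4877 0.0284] len 0.023 ang 0.071
[218, 132, 24, 3, 51] c [0.4328 0.0252] len 0.035 ang 0.059
[219, 144, 56, 6, 110] c [0.4539 0.0053] len 0.084 ang 0.058
[218, 156, 5, 20, 67] c [ 0.4153 -0.0239] len 0.029 ang -1.504
[223, 179, 53, 6, 113] c [ 0.4607 -0.0483] len 0.082 ang 0.057
[225, 192, 51, 5, 104] c [ 0.4615 -0.0693] len 0.080 ang 0.056
[223, 204, 5, 18, 63] c [ 0.4198 -0.0987] len 0.029 ang -1.505
[228, 225, 48, 5, 97] c [ 0.463  -0.1234] len 0.077 ang 0.060
```

>>> {"method": "step_arm", "body": {"force": 25, "rows": [{"tx": 97.5, "ty": 44, "tz": 120, "ax": 0, "ay": 0, "az": -0.06, "claw": -0.3}, {"tx": 97.5, "ty": 44, "tz": 120, "ax": 0, "ay": 0, "az": -0.06, "claw": -0.3}, {"tx": 97.5, "ty": 44, "tz": 120, "ax": 0, "ay": 0, "az": -0.06, "claw": -0.3}, {"tx": 97.5, "ty": 44, "tz": 120, "ax": 0, "ay": 0, "az": -0.06, "claw": -0.3}, {"tx": 97.5, "ty": 44, "tz": 160, "ax": 0, "ay": 0, "az": -0.06, "claw": -0.3}, {"tx": 97.5, "ty": 44, "tz": 190, "ax": 0, "ay": 0, "az": -0.06, "claw": -0.3}, {"tx": 97.5, "ty": 44, "tz": 220, "ax": 0, "ay": 0, "az": -0.06, "claw": -0.3}, {"tx": 97.5, "ty": 44, "tz": 240, "ax": 0, "ay": 0, "az": -0.06, "claw": -0.3}, {"tx": 97.5, "ty": 44, "tz": 248, "ax": 0, "ay": 0, "az": -0.06, "claw": -0.3}, {"tx": 97.5, "ty": 44, "tz": 248, "ax": 0, "ay": 0, "az": -0.06, "claw": 1}, {"tx": 97.5, "ty": 44, "tz": 248, "ax": 0, "ay": 0, "az": -0.06, "claw": 1}, {"tx": 97.5, "ty": 44, "tz": 248, "ax": 0, "ay": 0, "az": -0.06, "claw": 1}, {"tx": 97.5, "ty": 44, "tz": 248, "ax": 0, "ay": 0, "az": -0.06, "claw": 1}, {"tx": 97.5, "ty": 44, "tz": 248, "ax": 0, "ay": 0, "az": -0.06, "claw": 1}, {"tx": 97.5, "ty": 44, "tz": 248, "ax": 0, "ay": 0, "az": -0.06, "claw": 1}]}}

```text
time: 3.83
tcp_pos: [0.5449, 0.0578, 0.0635]
orientation: [0.686, 0.728, 0.0, 0.0]
force: [-7.6, -1.1, 5.3]
finger_gap: 0.0251
```

```bash
python3 - <<'E'
from h import *
s=st(); print(np.round(s['torque'],2))
E
```

```text
t 3.83 tcp [0.5449 0.0578 0.0635] F [-7.6 -1.1  5.3] gap 0.0251
[[-0.06, 0.998, 0.001], [0.998, 0.06, 0.0], [-0.0, 0.001, -1.0]] q [ 5.900e-02 -7.500e-02  1.892e+00 -0.000e+00  1.324e+00 -1.000e-03]
[-0.17  1.37 -0.02]
```

>>> {"method": "step_arm", "body": {"rows": [{"tx": 0, "ty": -4, "tz": 0, "ax": 0, "ay": 0, "az": 0, "claw": 1}, {"tx": 0, "ty": -12, "tz": 0, "ax": 0, "ay": 0, "az": 0, "claw": 1}, {"tx": 0, "ty": -24, "tz": 0, "ax": 0, "ay": 0, "az": 0, "claw": 1}, {"tx": 0, "ty": -40, "tz": 0, "ax": 0, "ay": 0, "az": 0, "claw": 1}, {"tx": 0, "ty": -60, "tz": 0, "ax": 0, "ay": 0, "az": 0, "claw": 1}, {"tx": 0, "ty": -80, "tz": 0, "ax": 0, "ay": 0, "az": 0, "claw": 1}, {"tx": 0, "ty": -98, "tz": 0, "ax": 0, "ay": 0, "az": 0, "claw": 1}, {"tx": 0, "ty": -98, "tz": 0, "ax": 0, "ay": 0, "az": 0, "claw": 1}]}}

```text
time: 4.5
tcp_pos: [0.445, 0.0518, 0.0634]
orientation: [0.686, 0.728, 0.001, 0.001]
force: [-5.4, -0.4, 5.5]
finger_gap: 0.024
```

```bash
python3 - <<'E'
from h import *
s=st(); print(np.round(s['torque'],2)); rel((.6116,.3174,.13),np.pi/2-.11); rel((.6116,.3174,.049),np.pi/2-.11)
E
```

```text
t 4.50 tcp [0.445  0.0518 0.0634] F [-5.4 -0.4  5.5] gap 0.024
[[-0.06, 0.998, 0.002], [0.998, 0.06, 0.0], [-0.0, 0.002, -1.0]] q [ 5.900e-02 -3.160e-01  2.097e+00 -0.000e+00  1.360e+00 -1.000e-03]
[-0.16  1.02  0.04]
shift mm [255.1 182.4 -66.4] toolx yaw 1.6308 az 0.1700
shift mm [255.1 182.2  14.6] toolx yaw 1.6308 az 0.1700
```

>>> {"method": "step_arm", "body": {"rows": [{"tx": 0, "ty": 0, "tz": -35, "ax": 0, "ay": 0, "az": 0, "claw": 1}, {"tx": 40, "ty": 20, "tz": -66, "ax": 0, "ay": 0, "az": 0.17, "claw": 1}, {"tx": 255, "ty": 182, "tz": -66, "ax": 0, "ay": 0, "az": 0.17, "claw": 1}, {"tx": 255, "ty": 182, "tz": -66, "ax": 0, "ay": 0, "az": 0.17, "claw": 1}, {"tx": 255, "ty": 182, "tz": -66, "ax": 0, "ay": 0, "az": 0.17, "claw": 1}, {"tx": 255, "ty": 182, "tz": -66, "ax": 0, "ay": 0, "az": 0.17, "claw": 1}, {"tx": 255, "ty": 182, "tz": -66, "ax": 0, "ay": 0, "az": 0.17, "claw": 1}, {"tx": 255, "ty": 182, "tz": -66, "ax": 0, "ay": 0, "az": 0.17, "claw": 1}, {"tx": 255, "ty": 182, "tz": -66, "ax": 0, "ay": 0, "az": 0.17, "claw": 1}, {"tx": 255, "ty": 182, "tz": -66, "ax": 0, "ay": 0, "az": 0.17, "claw": 1}, {"tx": 255, "ty": 182, "tz": -66, "ax": 0, "ay": 0, "az": 0.17, "claw": 1}]}}

```text
time: 5.42
tcp_pos: [0.613, 0.3182, 0.1271]
orientation: [0.744, 0.668, -0.001, -0.0]
force: [0.3, -0.9, -4.1]
finger_gap: 0.0237
```

```bash
python3 - <<'E'
from h import *
s=st(); save('side','s1',crop=(150,100,350,250),k=3); 
E
```

```text
t 5.42 tcp [0.613  0.3182 0.1271] F [ 0.3 -0.9 -4.1] gap 0.0237
[[0.108, 0.994, -0.002], [0.994, -0.108, -0.001], [-0.001, -0.002, -1.0]] q [ 0.442  0.188  1.51  -0.     1.445  0.551]
```

>>> {"method": "step_arm", "body": {"rows": [{"tx": 0, "ty": 0, "tz": 35, "ax": 0, "ay": 0, "az": 0, "claw": 1}, {"tx": 0, "ty": 0, "tz": 65, "ax": 0, "ay": 0, "az": 0, "claw": 1}, {"tx": 0, "ty": 0, "tz": 77, "ax": 0, "ay": 0, "az": 0, "claw": 1}, {"tx": 0, "ty": 0, "tz": 80, "ax": 0, "ay": 0, "az": 0, "claw": 1}, {"tx": 0, "ty": 0, "tz": 80, "ax": 0, "ay": 0, "az": 0, "claw": 1}, {"tx": 0, "ty": 0, "tz": 80, "ax": 0, "ay": 0, "az": 0, "claw": 0.2}, {"tx": 0, "ty": 0, "tz": 80, "ax": 0, "ay": 0, "az": 0, "claw": -0.2}, {"tx": 0, "ty": 0, "tz": 80, "ax": 0, "ay": 0, "az": 0, "claw": -0.2}, {"tx": 0, "ty": 0, "tz": 80, "ax": 0, "ay": 0, "az": 0, "claw": -0.2}, {"tx": 0, "ty": 0, "tz": 50, "ax": 0, "ay": 0, "az": 0, "claw": -0.2}, {"tx": 0, "ty": 0, "tz": 20, "ax": 0, "ay": 0, "az": 0, "claw": -0.2}, {"tx": 0, "ty": 0, "tz": -10, "ax": 0, "ay": 0, "az": 0, "claw": -0.2}, {"tx": 0, "ty": 0, "tz": -30, "ax": 0, "ay": 0, "az": 0, "claw": -0.2}]}}

```text
time: 6.55
tcp_pos: [0.6138, 0.3176, 0.1625]
orientation: [0.745, 0.667, 0.002, 0.0]
force: [0.5, -0.3, 0.4]
finger_gap: 0.0558
```

```bash
python3 - <<'E'
from h import *
s=st(); rel((.5480,-.0165,.16),np.pi/2+.06)
I=save('wrist','w4'); import pickle; pickle.dump(I,open('pics/w4.pkl','wb'))
E
```

```text
t 6.55 tcp [0.6138 0.3176 0.1625] F [ 0.5 -0.3  0.4] gap 0.0558
[[0.11, 0.994, 0.003], [0.994, -0.11, 0.001], [0.002, 0.003, -1.0]] q [ 0.441  0.168  1.475 -0.     1.495  0.551]
shift mm [-339.3  -28.7    1.8] toolx yaw 1.4608 az -0.1700
```

View pics/w4.png

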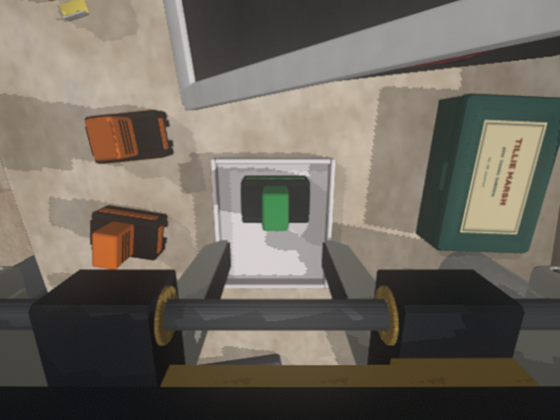

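>>> {"method": "step_arm", "body": {"rows": [{"tx": -339, "ty": -29, "tz": 0, "ax": 0, "ay": 0, "az": -0.17, "claw": -0.3}, {"tx": -339, "ty": -29, "tz": 0, "ax": 0, "ay": 0, "az": -0.17, "claw": -0.3}, {"tx": -339, "ty": -29, "tz": 0, "ax": 0, "ay": 0, "az": -0.17, "claw": -0.3}, {"tx": -339, "ty": -29, "tz": 0, "ax": 0, "ay": 0, "az": -0.17, "claw": -0.3}, {"tx": -339, "ty": -29, "tz": 0, "ax": 0, "ay": 0, "az": -0.17, "claw": -0.3}, {"tx": -339, "ty": -29, "tz": 0, "ax": 0, "ay": 0, "az": -0.17, "claw": -0.3}, {"tx": -339, "ty": -29, "tz": 0, "ax": 0, "ay": 0, "az": -0.17, "claw": -0.3}, {"tx": -339, "ty": -29, "tz": 0, "ax": 0, "ay": 0, "az": -0.17, "claw": -0.3}, {"tx": -339, "ty": -29, "tz": 0, "ax": 0, "ay": 0, "az": -0.17, "claw": -0.3}, {"tx": -339, "ty": -29, "tz": 35, "ax": 0, "ay": 0, "az": -0.17, "claw": -0.3}, {"tx": -339, "ty": -29, "tz": 70, "ax": 0, "ay": 0, "az": -0.17, "claw": -0.3}, {"tx": -339, "ty": -29, "tz": 90, "ax": 0, "ay": 0, "az": -0.17, "claw": -0.3}, {"tx": -339, "ty": -29, "tz": 98, "ax": 0, "ay": 0, "az": -0.17, "claw": -0.3}, {"tx": -339, "ty": -29, "tz": 98, "ax": 0, "ay": 0, "az": -0.17, "claw": 1}, {"tx": -339, "ty": -29, "tz": 98, "ax": 0, "ay": 0, "az": -0.17, "claw": 1}, {"tx": -339, "ty": -29, "tz": 98, "ax": 0, "ay": 0, "az": -0.17, "claw": 1}, {"tx": -339, "ty": -29, "tz": 98, "ax": 0, "ay": 0, "az": -0.17, "claw": 1}, {"tx": -339, "ty": -29, "tz": 98, "ax": 0, "ay": 0, "az": -0.17, "claw": 1}, {"tx": -339, "ty": -29, "tz": 98, "ax": 0, "ay": 0, "az": -0.17, "claw": 1}]}}

```text
time: 8.18
tcp_pos: [0.5476, -0.0164, 0.0615]
orientation: [0.686, 0.728, 0.0, 0.0]
force: [-0.4, -0.4, -0.4]
finger_gap: 0.025
```

```bash
python3 - <<'E'
from h import *
s=st(); print(np.round(s['torque'],2))
E
```

```text
t 8.18 tcp [ 0.5476 -0.0164  0.0615] F [-0.4 -0.4 -0.4] gap 0.025
[[-0.06, 0.998, 0.001], [0.998, 0.06, -0.0], [-0.0, 0.001, -1.0]] q [-0.076 -0.074  1.895  0.     1.32  -0.136]
[-0.06  0.11 -0.  ]
```

>>> {"method": "step_arm", "body": {"rows": [{"tx": 0, "ty": -4, "tz": 0, "ax": 0, "ay": 0, "az": 0, "claw": 1}, {"tx": 0, "ty": -12, "tz": 0, "ax": 0, "ay": 0, "az": 0, "claw": 1}, {"tx": 0, "ty": -24, "tz": 0, "ax": 0, "ay": 0, "az": 0, "claw": 1}, {"tx": 0, "ty": -40, "tz": 0, "ax": 0, "ay": 0, "az": 0, "claw": 1}, {"tx": 0, "ty": -60, "tz": 0, "ax": 0, "ay": 0, "az": 0, "claw": 1}, {"tx": 0, "ty": -80, "tz": 0, "ax": 0, "ay": 0, "az": 0, "claw": 1}, {"tx": 0, "ty": -98, "tz": 0, "ax": 0, "ay": 0, "az": 0, "claw": 1}, {"tx": 0, "ty": -98, "tz": 0, "ax": 0, "ay": 0, "az": 0, "claw": 1}]}}

```text
time: 8.85
tcp_pos: [0.4475, -0.0223, 0.0611]
orientation: [0.686, 0.728, 0.0, 0.0]
force: [-1.9, 0.1, -2.0]
finger_gap: 0.0236
```

```bash
python3 - <<'E'
from h import *
s=st(); print(np.round(s['torque'],2)); rel((.6044,.2518,.14),np.pi/2-.11)
E
```

```text
t 8.85 tcp [ 0.4475 -0.0223  0.0611] F [-1.9  0.1 -2. ] gap 0.0236
[[-0.06, 0.998, 0.001], [0.998, 0.06, -0.0], [-0.0, 0.001, -1.0]] q [-0.107 -0.313  2.099 -0.     1.356 -0.167]
[-0.08  0.34 -0.05]
shift mm [264.2 173.1 -78.8] toolx yaw 1.6307 az 0.1699
```

>>> {"method": "step_arm", "body": {"rows": [{"tx": 0, "ty": 0, "tz": -38, "ax": 0, "ay": 0, "az": 0, "claw": 1}, {"tx": 40, "ty": 20, "tz": -70, "ax": 0, "ay": 0, "az": 0.17, "claw": 1}, {"tx": 264, "ty": 173, "tz": -79, "ax": 0, "ay": 0, "az": 0.17, "claw": 1}, {"tx": 264, "ty": 173, "tz": -79, "ax": 0, "ay": 0, "az": 0.17, "claw": 1}, {"tx": 264, "ty": 173, "tz": -79, "ax": 0, "ay": 0, "az": 0.17, "claw": 1}, {"tx": 264, "ty": 173, "tz": -79, "ax": 0, "ay": 0, "az": 0.17, "claw": 1}, {"tx": 264, "ty": 173, "tz": -79, "ax": 0, "ay": 0, "az": 0.17, "claw": 1}, {"tx": 264, "ty": 173, "tz": -79, "ax": 0, "ay": 0, "az": 0.17, "claw": 1}, {"tx": 264, "ty": 173, "tz": -79, "ax": 0, "ay": 0, "az": 0.17, "claw": 1}, {"tx": 264, "ty": 173, "tz": -79, "ax": 0, "ay": 0, "az": 0.17, "claw": 1}, {"tx": 264, "ty": 173, "tz": -79, "ax": 0, "ay": 0, "az": 0.17, "claw": 1}]}}

```text
time: 9.77
tcp_pos: [0.6063, 0.2529, 0.1381]
orientation: [0.744, 0.668, -0.001, -0.0]
force: [0.3, -0.1, -3.7]
finger_gap: 0.024
```

>>> {"method": "step_arm", "body": {"rows": [{"tx": 0, "ty": 0, "tz": 35, "ax": 0, "ay": 0, "az": 0, "claw": 1}, {"tx": 0, "ty": 0, "tz": 70, "ax": 0, "ay": 0, "az": 0, "claw": 1}, {"tx": 0, "ty": 0, "tz": 88, "ax": 0, "ay": 0, "az": 0, "claw": 1}, {"tx": 0, "ty": 0, "tz": 93, "ax": 0, "ay": 0, "az": 0, "claw": 1}, {"tx": 0, "ty": 0, "tz": 93, "ax": 0, "ay": 0, "az": 0, "claw": 1}]}}

```text
time: 10.18
tcp_pos: [0.6053, 0.2504, 0.0455]
orientation: [0.745, 0.667, -0.001, -0.0]
force: [0.2, -0.2, -2.4]
finger_gap: 0.0241
```

>>> {"method": "step_arm", "body": {"rows": [{"tx": 0, "ty": 0, "tz": 1, "ax": 0, "ay": 0, "az": 0, "claw": 0.2}, {"tx": 0, "ty": 0, "tz": 1, "ax": 0, "ay": 0, "az": 0, "claw": -0.2}, {"tx": 0, "ty": 0, "tz": 1, "ax": 0, "ay": 0, "az": 0, "claw": -0.2}, {"tx": 0, "ty": 0, "tz": 1, "ax": 0, "ay": 0, "az": 0, "claw": -0.2}, {"tx": 0, "ty": 0, "tz": -30, "ax": 0, "ay": 0, "az": 0, "claw": -0.3}, {"tx": 0, "ty": 0, "tz": -70, "ax": 0, "ay": 0, "az": 0, "claw": -0.3}, {"tx": -50, "ty": -120, "tz": -200, "ax": 0, "ay": 0, "az": 0, "claw": -0.3}, {"tx": -50, "ty": -120, "tz": -200, "ax": 0, "ay": 0, "az": 0, "claw": -0.3}, {"tx": -50, "ty": -120, "tz": -200, "ax": 0, "ay": 0, "az": 0, "claw": -0.3}, {"tx": -50, "ty": -120, "tz": -200, "ax": 0, "ay": 0, "az": 0, "claw": -0.3}, {"tx": -50, "ty": -120, "tz": -200, "ax": 0, "ay": 0, "az": 0, "claw": -0.3}, {"tx": -50, "ty": -120, "tz": -200, "ax": 0, "ay": 0, "az": 0, "claw": -0.3}]}}

```text
time: 11.18
tcp_pos: [0.4806, 0.215, 0.2515]
orientation: [0.745, 0.667, 0.003, 0.001]
force: [-0.0, 0.4, 0.4]
finger_gap: 0.0607
```

```bash
python3 - <<'E'
from h import *
st(); I=save('wrist','w5',k=1.42)
import pickle; pickle.dump(I,open('pics/w5.pkl','wb'))
E
```

```text
t 11.18 tcp [0.4806 0.215  0.2515] F [-0.   0.4  0.4] gap 0.0607
[[0.109, 0.994, 0.006], [0.994, -0.109, 0.003], [0.003, 0.006, -1.0]] q [ 0.372 -0.221  1.713  0.     1.643  0.482]
```

View pics/w5.png

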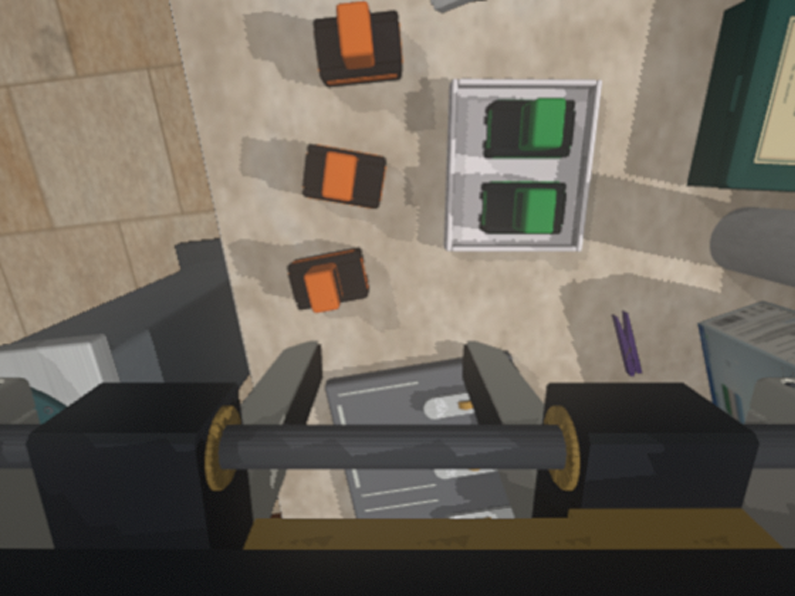

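```bash
python3 - <<'E'
from fit import *; import pickle
I=pickle.load(open('pics/w5.pkl','rb')); im=np.load('pics/w5.npy'); k=1.42
P=lambda pts,z: np.round(pix2w('wrist',np.array(pts)/k,z,I)[:,:2],4)
for n,p in dict(p3=[(289,262),(361,248),(369,294)],p2=[(308,144),(386,160),(379,206)],p1=[(315,22),(399,12),(400,72),(316,80)]).items():
    a=P(p,.034); e=a[1]-a[0]; print(n,a.tolist(),'c',(a[0]+a[2])/2,'yaw %.3f len %.4f'%(np.arctan2(e[1],e[0]),np.hypot(*e)), 'w %.4f'%np.hypot(*(a[2]-a[1])))
for g in [(.42,.205,.1),(.4495,.296,-.28),(.475,.396,0)]:
    print(fitfin(im,'wrist',I,*g,(3,20),r=50))
t=P([(453,80),(601,80),(583,249),(446,249)],.022); print('tray',t.mean(0), (t[0]-t[3]),(t[1]-t[2]))
for g in [(.61,.317,-.11),(.605,.252,-.11)]: print(fitfin(im,'wrist',I,*g,(45,80),.005,r=50))
rel((.421,.206,.12),np.pi+.1)
E
```

```text
p3 [[0.3881, 0.2258], [0.4562, 0.2313], [0.4581, 0.1869]] c [0.4231  0.20635] yaw 0.081 len 0.0683 w 0.0444
p2 [[0.4225, 0.3259], [0.4879, 0.3054], [0.4772, 0.2671]] c [0.44985 0.2965 ] yaw -0.304 len 0.0685 w 0.0398
p1 [[0.4432, 0.417], [0.5112, 0.4166], [0.5074, 0.3732], [0.4373, 0.3749]] c [0.4753 0.3951] yaw -0.006 len 0.0680 w 0.0436
[ 0.4194  0.204  -0.1003  0.7667]
[ 0.4487  0.2958 -0.2823  0.8498]
[0.4753 0.3989 0.0125 0.886 ]
tray [0.608325 0.28505 ] [0.0171 0.1452] [0.014 0.146]
[0.6133 0.3145 0.0635 0.4347]
[ 0.6037  0.2493 -0.1984  0.2172]
shift mm [-16.  -59.5 128.7] toolx yaw 1.461 az 1.3610
```

>>> {"method": "step_arm", "body": {"rows": [{"tx": -16, "ty": -58, "tz": 120, "ax": 0, "ay": 0, "az": -0.9, "claw": -0.3}, {"tx": -16, "ty": -58, "tz": 120, "ax": 0, "ay": 0, "az": -0.9, "claw": -0.3}, {"tx": -16, "ty": -58, "tz": 120, "ax": 0, "ay": 0, "az": -0.9, "claw": -0.3}, {"tx": -16, "ty": -58, "tz": 120, "ax": 0, "ay": 0, "az": -0.9, "claw": -0.3}, {"tx": -16, "ty": -58, "tz": 120, "ax": 0, "ay": 0, "az": -0.9, "claw": -0.3}, {"tx": -16, "ty": -58, "tz": 120, "ax": 0, "ay": 0, "az": -0.9, "claw": -0.3}, {"tx": -16, "ty": -58, "tz": 120, "ax": 0, "ay": 0, "az": -0.9, "claw": -0.3}, {"tx": -16, "ty": -58, "tz": 120, "ax": 0, "ay": 0, "az": -1.76, "claw": -0.3}, {"tx": -16, "ty": -58, "tz": 120, "ax": 0, "ay": 0, "az": -1.76, "claw": -0.3}, {"tx": -16, "ty": -58, "tz": 120, "ax": 0, "ay": 0, "az": -1.76, "claw": -0.3}, {"tx": -16, "ty": -58, "tz": 120, "ax": 0, "ay": 0, "az": -1.76, "claw": -0.3}, {"tx": -16, "ty": -58, "tz": 120, "ax": 0, "ay": 0, "az": -1.76, "claw": -0.3}, {"tx": -16, "ty": -58, "tz": 120, "ax": 0, "ay": 0, "az": -1.76, "claw": -0.3}, {"tx": -16, "ty": -58, "tz": 120, "ax": 0, "ay": 0, "az": -1.76, "claw": -0.3}, {"tx": -16, "ty": -58, "tz": 120, "ax": 0, "ay": 0, "az": -1.76, "claw": -0.3}, {"tx": -16, "ty": -58, "tz": 120, "ax": 0, "ay": 0, "az": -1.76, "claw": -0.3}]}}

```text
time: 12.57
tcp_pos: [0.4222, 0.2055, 0.1255]
orientation: [-0.038, 0.999, -0.0, -0.001]
force: [1.3, -0.0, 0.4]
finger_gap: 0.0605
```

```bash
python3 - <<'E'
from h import *
st(); rel((.4225,.206,.0435),.08)
E
```

```text
t 12.57 tcp [0.4222 0.2055 0.1255] F [ 1.3 -0.   0.4] gap 0.0605
[[-0.997, -0.076, -0.002], [-0.076, 0.997, -0.001], [0.002, -0.001, -1.0]] q [ 0.399 -0.306  1.985 -0.     1.464 -1.248]
shift mm [-0.5  0.5 82. ] toolx yaw -3.0655 az -0.0039
```

Down and close, with a small lift at the end.

>>> {"method": "step_arm", "body": {"force": 35, "rows": [{"tx": 0, "ty": 0, "tz": 35, "ax": 0, "ay": 0, "az": 0, "claw": -0.3}, {"tx": 0, "ty": 0, "tz": 70, "ax": 0, "ay": 0, "az": 0, "claw": -0.3}, {"tx": 0, "ty": 0, "tz": 81, "ax": 0, "ay": 0, "az": 0, "claw": -0.3}, {"tx": 0, "ty": 0, "tz": 81, "ax": 0, "ay": 0, "az": 0, "claw": 0}, {"tx": 0, "ty": 0, "tz": 81, "ax": 0, "ay": 0, "az": 0, "claw": 1}, {"tx": 0, "ty": 0, "tz": 81, "ax": 0, "ay": 0, "az": 0, "claw": 1}, {"tx": 0, "ty": 0, "tz": 81, "ax": 0, "ay": 0, "az": 0, "claw": 1}, {"tx": 0, "ty": 0, "tz": 81, "ax": 0, "ay": 0, "az": 0, "claw": 1}, {"tx": 0, "ty": 0, "tz": 81, "ax": 0, "ay": 0, "az": 0, "claw": 1}, {"tx": 0, "ty": 0, "tz": 45, "ax": 0, "ay": 0, "az": 0, "claw": 1}, {"tx": 0, "ty": 0, "tz": 10, "ax": 0, "ay": 0, "az": 0, "claw": 1}, {"tx": 0, "ty": 0, "tz": 10, "ax": 0, "ay": 0, "az": 0, "claw": 1}]}}

```text
time: 13.57
tcp_pos: [0.4243, 0.2066, 0.1237]
orientation: [-0.039, 0.999, 0.002, 0.004]
force: [1.9, 0.1, -0.3]
finger_gap: 0.0357
```

```bash
python3 - <<'E'
from h import *
st()
ax=np.array([np.cos(.06),np.sin(.06)]); h=np.array([.5521,-.0913]); p=h-.094*ax; print(p)
rel((*p,.115),.06); rel((*p,.066),.06)
I=save('wrist','w6',k=1.42)
E
```

```text
t 13.57 tcp [0.4243 0.2066 0.1237] F [ 1.9  0.1 -0.3] gap 0.0357
[[-0.997, -0.079, 0.008], [-0.079, 0.997, 0.003], [-0.008, 0.003, -1.0]] q [ 0.399 -0.307  1.989  0.     1.451 -1.251]
[ 0.45826915 -0.09693662]
shift mm [  -9.9 -305.2    8. ] toolx yaw -3.0627 az 0.0189
shift mm [  -9.5 -305.4   57. ] toolx yaw -3.0627 az 0.0189
```

View pics/w6.png

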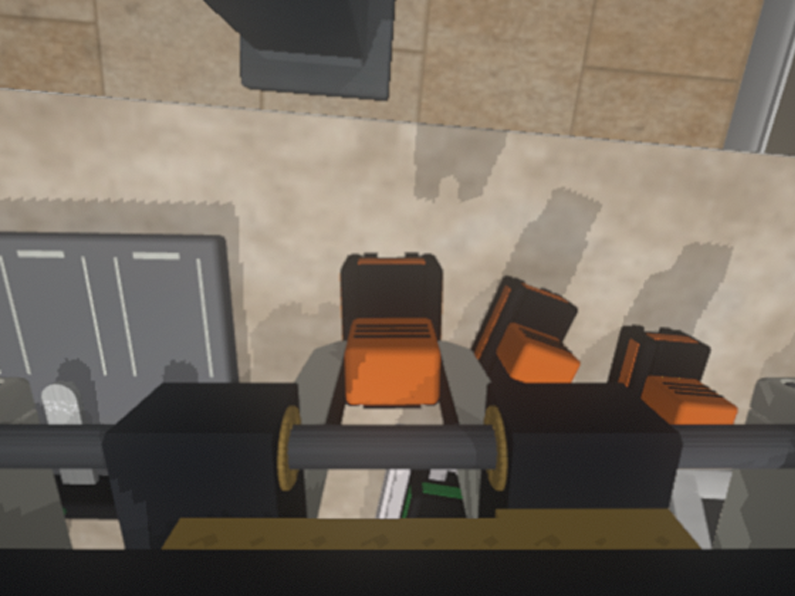

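>>> {"method": "step_arm", "body": {"rows": [{"tx": -10, "ty": -305, "tz": 5, "ax": 0, "ay": 0, "az": 0.019, "claw": 1}, {"tx": -10, "ty": -305, "tz": 5, "ax": 0, "ay": 0, "az": 0.019, "claw": 1}, {"tx": -10, "ty": -305, "tz": 5, "ax": 0, "ay": 0, "az": 0.019, "claw": 1}, {"tx": -10, "ty": -305, "tz": 5, "ax": 0, "ay": 0, "az": 0.019, "claw": 1}, {"tx": -10, "ty": -305, "tz": 5, "ax": 0, "ay": 0, "az": 0.019, "claw": 1}, {"tx": -10, "ty": -305, "tz": 5, "ax": 0, "ay": 0, "az": 0.019, "claw": 1}, {"tx": -10, "ty": -305, "tz": 5, "ax": 0, "ay": 0, "az": 0.019, "claw": 1}, {"tx": -10, "ty": -305, "tz": 5, "ax": 0, "ay": 0, "az": 0.019, "claw": 1}, {"tx": -10, "ty": -305, "tz": 5, "ax": 0, "ay": 0, "az": 0.019, "claw": 1}, {"tx": -10, "ty": -305, "tz": 30, "ax": 0, "ay": 0, "az": 0.019, "claw": 1}, {"tx": -10, "ty": -305, "tz": 48, "ax": 0, "ay": 0, "az": 0.019, "claw": 1}, {"tx": -10, "ty": -305, "tz": 48, "ax": 0, "ay": 0, "az": 0.019, "claw": 1}]}}

```text
time: 14.62
tcp_pos: [0.4552, -0.0974, 0.0657]
orientation: [-0.03, 1.0, -0.0, -0.001]
force: [-0.3, 0.8, -4.1]
finger_gap: 0.0356
```

```bash
python3 - <<'E'
from h import *
st()
rel((.4583,-.0966,.0655),.06)
E
```

```text
t 14.62 tcp [ 0.4552 -0.0974  0.0657] F [-0.3  0.8 -4.1] gap 0.0356
[[-0.998, -0.06, -0.002], [-0.06, 0.998, -0.0], [0.002, 0.0, -1.0]] q [-2.650e-01 -2.710e-01  2.057e+00 -1.000e-03  1.357e+00 -1.896e+00]
shift mm [-3.1  0.7  0.2] toolx yaw -3.0817 az -0.0001
```

>>> {"method": "step_arm", "body": {"rows": [{"tx": 0, "ty": 0.7, "tz": 1, "ax": 0, "ay": 0, "az": 0, "claw": 1}, {"tx": -10, "ty": 0.7, "tz": 1, "ax": 0, "ay": 0, "az": 0, "claw": 1}, {"tx": -20, "ty": 0.7, "tz": 1, "ax": 0, "ay": 0, "az": 0, "claw": 1}, {"tx": -30, "ty": 0.7, "tz": 1, "ax": 0, "ay": 0, "az": 0, "claw": 1}, {"tx": -40, "ty": 0.7, "tz": 1, "ax": 0, "ay": 0, "az": 0, "claw": 1}, {"tx": -45, "ty": 0.7, "tz": 1, "ax": 0, "ay": 0, "az": 0, "claw": 1}, {"tx": -45, "ty": 0.7, "tz": 1, "ax": 0, "ay": 0, "az": 0, "claw": 1}]}}

```text
time: 15.2
tcp_pos: [0.5021, -0.094, 0.067]
orientation: [-0.03, 1.0, 0.0, -0.0]
force: [4.4, 0.0, -13.0]
finger_gap: 0.0357
```

>>> {"method": "step_arm", "body": {"rows": [{"tx": -8, "ty": 0, "tz": 0, "ax": 0, "ay": 0, "az": 0, "claw": 1}, {"tx": -16, "ty": 0, "tz": 0, "ax": 0, "ay": 0, "az": 0, "claw": 1}, {"tx": -24, "ty": 0, "tz": 0, "ax": 0, "ay": 0, "az": 0, "claw": 1}, {"tx": -32, "ty": 0, "tz": 0, "ax": 0, "ay": 0, "az": 0, "claw": 1}, {"tx": -40, "ty": 0, "tz": 0, "ax": 0, "ay": 0, "az": 0, "claw": 1}, {"tx": -40, "ty": 0, "tz": 0, "ax": 0, "ay": 0, "az": 0, "claw": 1}]}}

```text
time: 15.7
tcp_pos: [0.5414, -0.0917, 0.0666]
orientation: [-0.03, 1.0, 0.0, -0.001]
force: [0.3, 0.3, -16.3]
finger_gap: 0.0359
```

>>> {"method": "step_arm", "body": {"rows": [{"tx": 0, "ty": 0, "tz": 2, "ax": 0, "ay": 0, "az": 0, "claw": 1}, {"tx": -4, "ty": 0, "tz": 2, "ax": 0, "ay": 0, "az": 0, "claw": 1}, {"tx": -8, "ty": 0, "tz": 2, "ax": 0, "ay": 0, "az": 0, "claw": 1}, {"tx": -11, "ty": 0, "tz": 2, "ax": 0, "ay": 0, "az": 0, "claw": 1}, {"tx": -11, "ty": 0, "tz": 2, "ax": 0, "ay": 0, "az": 0, "claw": 1}, {"tx": -11, "ty": 0, "tz": 2, "ax": 0, "ay": 0, "az": 0, "claw": 1}]}}

```text
time: 16.2
tcp_pos: [0.5527, -0.0913, 0.0663]
orientation: [-0.03, 1.0, -0.0, 0.001]
force: [2.0, -0.2, -1.6]
finger_gap: 0.0356
```

>>> {"method": "step_arm", "body": {"rows": [{"tx": -1, "ty": 0, "tz": 0, "ax": 0, "ay": 0, "az": 0, "claw": 1}, {"tx": -2, "ty": 0, "tz": 0, "ax": 0, "ay": 0, "az": 0, "claw": 1}, {"tx": -2, "ty": 0, "tz": 0, "ax": 0, "ay": 0, "az": 0, "claw": 1}]}}

```text
time: 16.45
tcp_pos: [0.5542, -0.0911, 0.0658]
orientation: [-0.03, 1.0, -0.0, 0.0]
force: [0.8, 0.7, -1.2]
finger_gap: 0.036
```

>>> {"method": "step_arm", "body": {"rows": [{"tx": -1, "ty": 0, "tz": 0, "ax": 0, "ay": 0, "az": 0, "claw": 1}, {"tx": -2, "ty": 0, "tz": 0, "ax": 0, "ay": 0, "az": 0, "claw": 1}, {"tx": -2, "ty": 0, "tz": 0, "ax": 0, "ay": 0, "az": 0, "claw": 1}]}}

```text
time: 16.7
tcp_pos: [0.556, -0.0909, 0.0655]
orientation: [-0.03, 1.0, 0.0, -0.0]
force: [0.9, 0.2, -2.7]
finger_gap: 0.0355
```

>>> {"method": "step_arm", "body": {"rows": [{"tx": -1, "ty": 0, "tz": 0, "ax": 0, "ay": 0, "az": 0, "claw": 1}, {"tx": -2, "ty": 0, "tz": 0, "ax": 0, "ay": 0, "az": 0, "claw": 1}, {"tx": -3, "ty": 0, "tz": 0, "ax": 0, "ay": 0, "az": 0, "claw": 1}, {"tx": -3, "ty": 0, "tz": 0, "ax": 0, "ay": 0, "az": 0, "claw": 1}]}}

```text
time: 17.03
tcp_pos: [0.5582, -0.0908, 0.0655]
orientation: [-0.03, 1.0, 0.0, -0.001]
force: [-8.4, -0.2, 2.4]
finger_gap: 0.036
```

```bash
python3 - <<'E'
from h import *
st(); import pickle
save('side','s2',crop=(225,200,345,310),k=5)
I=save('wrist','w7'); pickle.dump(I,open('pics/w7.pkl','wb'))
a=cv2.imread('pics/s2.png');b=cv2.imread('pics/w7.png')[0:300,130:430]
c=np.zeros((600,800,3),np.uint8);c[:550,:490]=cv2.resize(a,(490,550)) if 0 else a[:550,:490]; c[:300,500:800]=b; cv2.imwrite('pics/m2.png',c)
E
```

```text
t 17.03 tcp [ 0.5582 -0.0908  0.0655] F [-8.4 -0.2  2.4] gap 0.036
[[-0.998, -0.06, -0.003], [-0.06, 0.998, -0.0], [0.003, 0.0, -1.0]] q [-2.060e-01 -3.600e-02  1.851e+00 -1.000e-03  1.329e+00 -1.837e+00]
```

View pics/m2.png

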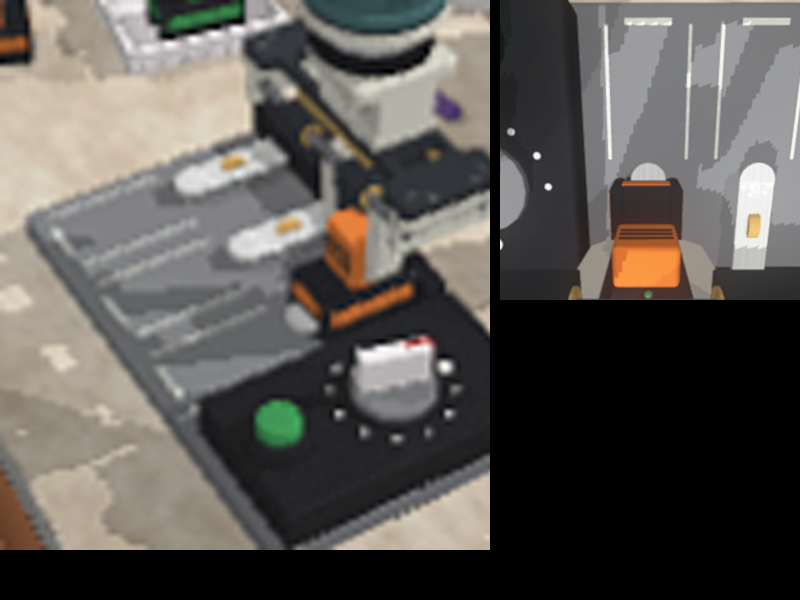

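>>> {"method": "step_arm", "body": {"rows": [{"tx": -1.5, "ty": 0, "tz": 0, "ax": 0, "ay": 0, "az": 0, "claw": 1}, {"tx": -1.5, "ty": 0, "tz": 0, "ax": 0, "ay": 0, "az": 0, "claw": 1}]}}

```text
time: 17.3
tcp_pos: [0.5585, -0.0908, 0.0655]
orientation: [-0.03, 1.0, 0.0, -0.003]
force: [-21.4, -0.7, 10.4]
finger_gap: 0.0355
```

>>> {"method": "step_arm", "body": {"rows": [{"tx": 0.5, "ty": 0, "tz": 0, "ax": 0, "ay": 0, "az": 0, "claw": 0.5}, {"tx": 1, "ty": 0, "tz": 0, "ax": 0, "ay": 0, "az": 0, "claw": -0.1}, {"tx": 1, "ty": 0, "tz": 0, "ax": 0, "ay": 0, "az": 0, "claw": -0.1}, {"tx": 1, "ty": 0, "tz": 0, "ax": 0, "ay": 0, "az": 0, "claw": -0.1}, {"tx": 1, "ty": 0, "tz": -30, "ax": 0, "ay": 0, "az": 0, "claw": -0.1}, {"tx": 1, "ty": 0, "tz": -70, "ax": 0, "ay": 0, "az": 0, "claw": -0.1}, {"tx": 1, "ty": 0, "tz": -110, "ax": 0, "ay": 0, "az": 0, "claw": -0.1}, {"tx": 1, "ty": 0, "tz": -140, "ax": 0, "ay": 0, "az": 0, "claw": -0.3}, {"tx": 1, "ty": 0, "tz": -140, "ax": 0, "ay": 0, "az": 0, "claw": -0.3}]}}

```text
time: 18.05
tcp_pos: [0.5614, -0.0911, 0.2131]
orientation: [-0.03, 1.0, -0.001, 0.004]
force: [-0.4, -0.2, 1.1]
finger_gap: 0.0585
```

```bash
python3 - <<'E'
from fit import *
st(); import pickle
for p in [(.49,.2,.26)]: rel(p,-.28); rel(p,np.pi/2)
# check pack position on right rail & others by top camera
im=cams.capture('top'); I=info('top')
for g in [(.5525,-.091,.06,.02),(.45,.296,-.3,0),(.4755,.396,0,0)]: print(fitfin(im,'top',I,*g[:3],(3,20),g[3],12,True))
E
```

```text
t 18.05 tcp [ 0.5614 -0.0911  0.2131] F [-0.4 -0.2  1.1] gap 0.0585
[[-0.998, -0.06, 0.009], [-0.06, 0.998, -0.002], [-0.009, -0.002, -1.0]] q [-0.206 -0.12   1.687  0.     1.566 -1.837]
shift mm [ 53.3 294.7 -48.1] toolx yaw -3.0813 az 0.3403
shift mm [ 53.3 294.7 -48.1] toolx yaw -3.0813 az -1.5105Traceback (most recent call last):
  File "<stdin>", line 6, in <module>
  File "fit.py", line 9, in fitfin
    k,l,s,ce=cv2.connectedComponentsWithStats(m); j=1+np.argmax(s[1:,4]); m=(l==j)
                                                      ~~~~~~~~~^^^^^^^^^
    return _wrapfunc(a, 'argmax', axis=axis, out=out, **kwds)
    return bound(*args, **kwds)
ValueError: attempt to get argmax of an empty sequence
```

>>> {"method": "step_arm", "body": {"rows": [{"tx": 68, "ty": 392, "tz": 0, "ax": 0, "ay": 0, "az": 0.35, "claw": -0.3}, {"tx": 68, "ty": 392, "tz": 0, "ax": 0, "ay": 0, "az": 0.35, "claw": -0.3}, {"tx": 68, "ty": 392, "tz": 0, "ax": 0, "ay": 0, "az": 0.35, "claw": -0.3}, {"tx": 68, "ty": 392, "tz": 0, "ax": 0, "ay": 0, "az": 0.35, "claw": -0.3}, {"tx": 68, "ty": 392, "tz": 0, "ax": 0, "ay": 0, "az": 0.35, "claw": -0.3}, {"tx": 68, "ty": 392, "tz": 0, "ax": 0, "ay": 0, "az": 0.35, "claw": -0.3}, {"tx": 68, "ty": 392, "tz": 0, "ax": 0, "ay": 0, "az": 0.35, "claw": -0.3}, {"tx": 68, "ty": 392, "tz": 0, "ax": 0, "ay": 0, "az": 0.35, "claw": -0.3}, {"tx": 68, "ty": 392, "tz": 0, "ax": 0, "ay": 0, "az": 0.35, "claw": -0.3}, {"tx": 68, "ty": 392, "tz": 0, "ax": 0, "ay": 0, "az": 0.35, "claw": -0.3}, {"tx": 68, "ty": 392, "tz": 0, "ax": 0, "ay": 0, "az": 0.35, "claw": -0.3}, {"tx": 68, "ty": 392, "tz": 0, "ax": 0, "ay": 0, "az": 0.35, "claw": -0.3}]}}

```text
time: 19.1
tcp_pos: [0.4673, 0.2976, 0.2043]
orientation: [0.143, 0.99, -0.001, -0.001]
force: [0.6, -0.1, 0.4]
finger_gap: 0.0605
```

```bash
python3 - <<'E'
from fit import *
st(); import pickle
I=save('wrist','w8',k=1.42); pickle.dump(I,open('pics/w8.pkl','wb')); im=np.load('pics/w8.npy')
for g in [(.45,.296,-.29),(.4755,.396,0)]: print(np.round(w2pix('wrist',[[*g[:2],.072]],I)*1.42)); 
try: print(fitfin(im,'wrist',I,.45,.296,-.29,(3,20),0,60))
except Exception as e: print(e)
E
```

```text
t 19.10 tcp [0.4673 0.2976 0.2043] F [ 0.6 -0.1  0.4] gap 0.0605
[[-0.959, 0.283, -0.001], [0.283, 0.959, -0.001], [0.001, -0.001, -1.0]] q [ 0.521 -0.144  1.722 -0.     1.565 -0.763]
[[384. 262.]]
[[527. 257.]]
[ 0.4499  0.2953 -0.3215  0.8055]
```

View pics/w8.png

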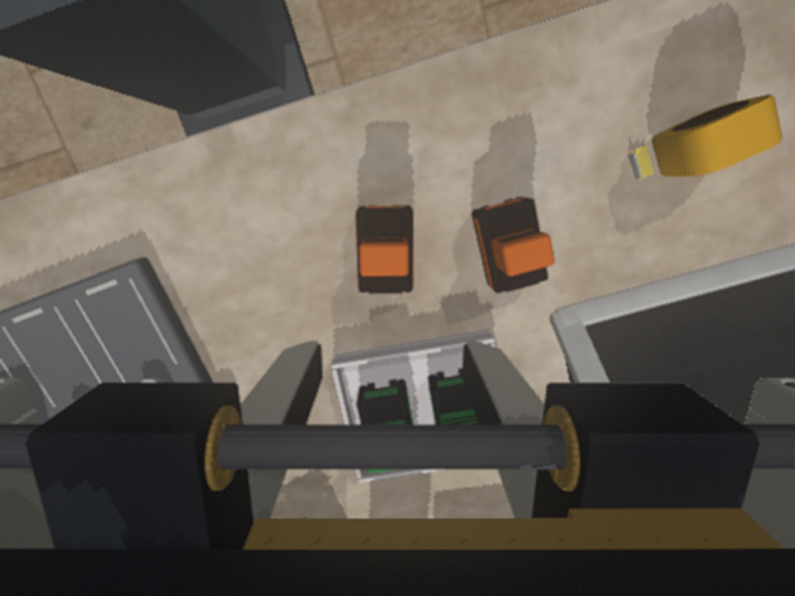

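>>> {"method": "step_arm", "body": {"rows": [{"tx": 16, "ty": -6.5, "tz": 35, "ax": 0, "ay": 0, "az": 0, "claw": -0.3}, {"tx": 16, "ty": -6.5, "tz": 75, "ax": 0, "ay": 0, "az": 0, "claw": -0.3}, {"tx": 16, "ty": -6.5, "tz": 115, "ax": 0, "ay": 0, "az": 0, "claw": -0.3}, {"tx": 16, "ty": -6.5, "tz": 145, "ax": 0, "ay": 0, "az": 0, "claw": -0.3}, {"tx": 16, "ty": -6.5, "tz": 160, "ax": 0, "ay": 0, "az": 0, "claw": -0.3}, {"tx": 16, "ty": -6.5, "tz": 160, "ax": 0, "ay": 0, "az": 0, "claw": -0.1}, {"tx": 16, "ty": -6.5, "tz": 160, "ax": 0, "ay": 0, "az": 0, "claw": 1}, {"tx": 16, "ty": -6.5, "tz": 160, "ax": 0, "ay": 0, "az": 0, "claw": 1}, {"tx": 16, "ty": -6.5, "tz": 160, "ax": 0, "ay": 0, "az": 0, "claw": 1}, {"tx": 16, "ty": -6.5, "tz": 160, "ax": 0, "ay": 0, "az": 0, "claw": 1}, {"tx": 16, "ty": -6.5, "tz": 160, "ax": 0, "ay": 0, "az": 0, "claw": 1}, {"tx": 16, "ty": -6.5, "tz": 160, "ax": 0, "ay": 0, "az": 0, "claw": 1}]}}

```text
time: 20.15
tcp_pos: [0.4517, 0.2951, 0.0473]
orientation: [0.144, 0.99, 0.001, 0.001]
force: [2.2, -1.1, 7.8]
finger_gap: 0.0356
```

```bash
python3 - <<'E'
from h import *
s=st()
ax=np.array([np.cos(.06),np.sin(.06)])
m=np.array([.4153,-.0239]); h=np.array([.5482,-.0160]); p=h-.094*ax; print(p,'line y at p', m[1]+(p[0]-m[0])*.06)
rel((*p,s['tcp_pos'][2]),.06)
E
```

```text
t 20.15 tcp [0.4517 0.2951 0.0473] F [ 2.2 -1.1  7.8] gap 0.0356
[[-0.958, 0.286, 0.003], [0.286, 0.958, 0.001], [-0.002, 0.002, -1.0]] q [ 5.320e-01 -8.100e-02  1.925e+00 -1.000e-03  1.294e+00 -7.490e-01]
[ 0.45436915 -0.02163662] line y at p -0.02155585104523455
shift mm [-9.300e+01 -3.028e+02 -3.000e-01] toolx yaw 2.8518 az -0.3497
```

>>> {"method": "step_arm", "body": {"rows": [{"tx": 0, "ty": 0, "tz": -40, "ax": 0, "ay": 0, "az": 0, "claw": 1}, {"tx": 0, "ty": 0, "tz": -70, "ax": 0, "ay": 0, "az": 0, "claw": 1}, {"tx": -93, "ty": -303, "tz": -70, "ax": 0, "ay": 0, "az": -0.35, "claw": 1}, {"tx": -93, "ty": -303, "tz": -70, "ax": 0, "ay": 0, "az": -0.35, "claw": 1}, {"tx": -93, "ty": -303, "tz": -70, "ax": 0, "ay": 0, "az": -0.35, "claw": 1}, {"tx": -93, "ty": -303, "tz": -70, "ax": 0, "ay": 0, "az": -0.35, "claw": 1}, {"tx": -93, "ty": -303, "tz": -70, "ax": 0, "ay": 0, "az": -0.35, "claw": 1}, {"tx": -93, "ty": -303, "tz": -70, "ax": 0, "ay": 0, "az": -0.35, "claw": 1}, {"tx": -93, "ty": -303, "tz": -70, "ax": 0, "ay": 0, "az": -0.35, "claw": 1}, {"tx": -93, "ty": -303, "tz": -70, "ax": 0, "ay": 0, "az": -0.35, "claw": 1}, {"tx": -93, "ty": -303, "tz": -70, "ax": 0, "ay": 0, "az": -0.35, "claw": 1}, {"tx": -93, "ty": -303, "tz": -70, "ax": 0, "ay": 0, "az": -0.35, "claw": 1}, {"tx": -93, "ty": -303, "tz": -45, "ax": 0, "ay": 0, "az": -0.35, "claw": 1}, {"tx": -93, "ty": -303, "tz": -23, "ax": 0, "ay": 0, "az": -0.35, "claw": 1}, {"tx": -93, "ty": -303, "tz": -23, "ax": 0, "ay": 0, "az": -0.35, "claw": 1}, {"tx": -93, "ty": -303, "tz": -23, "ax": 0, "ay": 0, "az": -0.35, "claw": 1}]}}

```text
time: 21.48
tcp_pos: [0.453, -0.0211, 0.0683]
orientation: [-0.031, 1.0, 0.0, -0.001]
force: [0.1, -0.8, -4.4]
finger_gap: 0.0359
```

```bash
python3 - <<'E'
from h import *
s=st(); x=s['tcp_pos'][0]
rel((x,-.0239+(x-.4153)*.06,s['tcp_pos'][2]),.06)
E
```

```text
t 21.48 tcp [ 0.453  -0.0211  0.0683] F [ 0.1 -0.8 -4.4] gap 0.0359
[[-0.998, -0.062, -0.001], [-0.062, 0.998, 0.0], [0.001, 0.0, -1.0]] q [-0.103 -0.304  2.079  0.     1.368 -1.735]
shift mm [ 0.  -0.6 -0. ] toolx yaw -3.08 az 0.0016
```

>>> {"method": "step_arm", "body": {"rows": [{"tx": 0, "ty": -0.5, "tz": 2.5, "ax": 0, "ay": 0, "az": 0.002, "claw": 1}, {"tx": 0, "ty": -0.5, "tz": 2.5, "ax": 0, "ay": 0, "az": 0.002, "claw": 1}, {"tx": -10, "ty": -0.5, "tz": 2.5, "ax": 0, "ay": 0, "az": 0.002, "claw": 1}, {"tx": -20, "ty": -0.5, "tz": 2.5, "ax": 0, "ay": 0, "az": 0.002, "claw": 1}, {"tx": -30, "ty": -0.5, "tz": 2.5, "ax": 0, "ay": 0, "az": 0.002, "claw": 1}, {"tx": -40, "ty": -0.5, "tz": 2.5, "ax": 0, "ay": 0, "az": 0.002, "claw": 1}, {"tx": -45, "ty": -0.5, "tz": 2.5, "ax": 0, "ay": 0, "az": 0.002, "claw": 1}]}}

```text
time: 22.07
tcp_pos: [0.4997, -0.0198, 0.0662]
orientation: [-0.029, 1.0, 0.0, 0.0]
force: [0.6, 0.4, -3.6]
finger_gap: 0.0357
```

>>> {"method": "step_arm", "body": {"rows": [{"tx": -8, "ty": 0, "tz": 0, "ax": 0, "ay": 0, "az": 0, "claw": 1}, {"tx": -16, "ty": 0, "tz": 0, "ax": 0, "ay": 0, "az": 0, "claw": 1}, {"tx": -24, "ty": 0, "tz": 0, "ax": 0, "ay": 0, "az": 0, "claw": 1}, {"tx": -32, "ty": 0, "tz": 0, "ax": 0, "ay": 0, "az": 0, "claw": 1}, {"tx": -40, "ty": 0, "tz": 0, "ax": 0, "ay": 0, "az": 0, "claw": 1}, {"tx": -44, "ty": 0, "tz": 0, "ax": 0, "ay": 0, "az": 0, "claw": 1}, {"tx": -44, "ty": 0, "tz": 0, "ax": 0, "ay": 0, "az": 0, "claw": 1}]}}

```text
time: 22.65
tcp_pos: [0.5432, -0.0172, 0.0662]
orientation: [-0.029, 1.0, 0.0, 0.0]
force: [2.0, 2.1, -2.0]
finger_gap: 0.0359
```

>>> {"method": "step_arm", "body": {"rows": [{"tx": -2, "ty": 0, "tz": 0, "ax": 0, "ay": 0, "az": 0, "claw": 1}, {"tx": -4, "ty": 0, "tz": 0, "ax": 0, "ay": 0, "az": 0, "claw": 1}, {"tx": -5, "ty": 0, "tz": 0, "ax": 0, "ay": 0, "az": 0, "claw": 1}, {"tx": -5, "ty": 0, "tz": 0, "ax": 0, "ay": 0, "az": 0, "claw": 1}]}}

```text
time: 22.98
tcp_pos: [0.5472, -0.017, 0.0661]
orientation: [-0.029, 1.0, 0.0, 0.0]
force: [0.5, 2.2, -1.6]
finger_gap: 0.0362
```

>>> {"method": "step_arm", "body": {"rows": [{"tx": -1, "ty": 0, "tz": 0, "ax": 0, "ay": 0, "az": 0, "claw": 1}, {"tx": -2, "ty": 0, "tz": 0, "ax": 0, "ay": 0, "az": 0, "claw": 1}, {"tx": -2, "ty": 0, "tz": 0, "ax": 0, "ay": 0, "az": 0, "claw": 1}]}}

```text
time: 23.23
tcp_pos: [0.5492, -0.0169, 0.0661]
orientation: [-0.029, 1.0, 0.0, -0.0]
force: [-0.6, 3.0, -3.5]
finger_gap: 0.0354
```

>>> {"method": "step_arm", "body": {"rows": [{"tx": -1, "ty": 0, "tz": 0, "ax": 0, "ay": 0, "az": 0, "claw": 1}, {"tx": -2, "ty": 0, "tz": 0, "ax": 0, "ay": 0, "az": 0, "claw": 1}, {"tx": -2, "ty": 0, "tz": 0, "ax": 0, "ay": 0, "az": 0, "claw": 1}]}}

```text
time: 23.48
tcp_pos: [0.5512, -0.0167, 0.066]
orientation: [-0.029, 1.0, 0.0, -0.0]
force: [-2.4, 3.8, -3.9]
finger_gap: 0.0355
```

>>> {"method": "step_arm", "body": {"rows": [{"tx": -1, "ty": 0, "tz": 0, "ax": 0, "ay": 0, "az": 0, "claw": 1}, {"tx": -1.5, "ty": 0, "tz": 0, "ax": 0, "ay": 0, "az": 0, "claw": 1}, {"tx": -1.5, "ty": 0, "tz": 0, "ax": 0, "ay": 0, "az": 0, "claw": 1}]}}

```text
time: 23.73
tcp_pos: [0.5525, -0.0167, 0.066]
orientation: [-0.029, 1.0, 0.0, -0.0]
force: [-4.6, 4.8, -2.0]
finger_gap: 0.0358
```

>>> {"method": "step_arm", "body": {"rows": [{"tx": -1, "ty": 0.3, "tz": 0, "ax": 0, "ay": 0, "az": 0, "claw": 1}, {"tx": -2, "ty": 0.5, "tz": 0, "ax": 0, "ay": 0, "az": 0, "claw": 1}, {"tx": -2, "ty": 0.5, "tz": 0, "ax": 0, "ay": 0, "az": 0, "claw": 1}]}}

```text
time: 23.98
tcp_pos: [0.5529, -0.0166, 0.066]
orientation: [-0.029, 1.0, -0.0, -0.003]
force: [-21.1, 0.1, 7.1]
finger_gap: 0.0358
```

>>> {"method": "step_arm", "body": {"rows": [{"tx": -1, "ty": 0, "tz": 0, "ax": 0, "ay": 0, "az": 0, "claw": 1}, {"tx": -2, "ty": 0, "tz": 0, "ax": 0, "ay": 0, "az": 0, "claw": 1}, {"tx": -2, "ty": 0, "tz": 0, "ax": 0, "ay": 0, "az": 0, "claw": 1}]}}

```text
time: 24.23
tcp_pos: [0.5542, -0.0165, 0.066]
orientation: [-0.029, 1.0, -0.0, -0.003]
force: [-27.8, -0.5, 10.7]
finger_gap: 0.0357
```

```bash
python3 - <<'E'
from h import *
st(); save('side','s3',crop=(225,200,345,310),k=5)
save('wrist','w9')
a=cv2.imread('pics/s3.png');b=cv2.imread('pics/w9.png')[0:300,130:430]
c=np.zeros((600,800,3),np.uint8);c[:550,:490]=a[:550,:490]; c[:300,500:800]=b; cv2.imwrite('pics/m3.png',c)
E
```

```text
t 24.23 tcp [ 0.5542 -0.0165  0.066 ] F [-27.8  -0.5  10.7] gap 0.0357
[[-0.998, -0.058, -0.007], [-0.058, 0.998, -0.001], [0.007, -0.001, -1.0]] q [-0.075 -0.058  1.872 -0.002  1.335 -1.704]
```

View pics/m3.png

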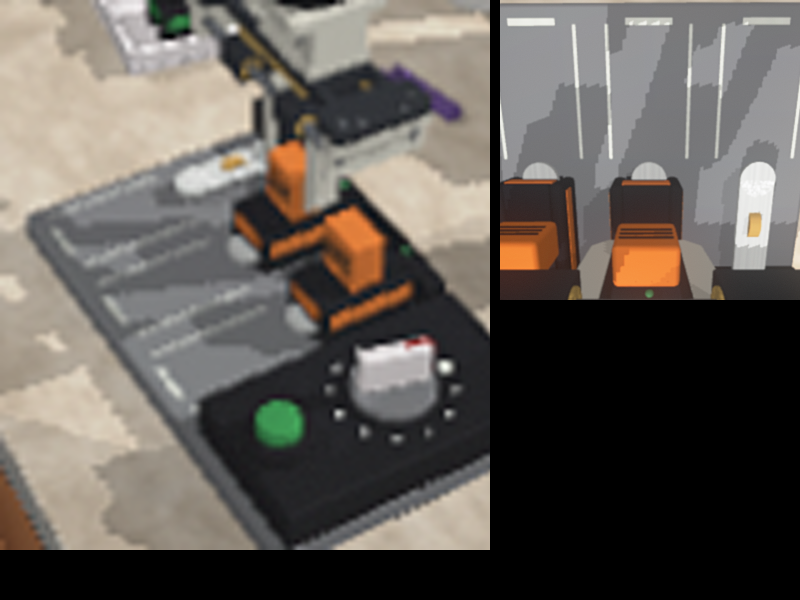

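>>> {"method": "step_arm", "body": {"rows": [{"tx": 1, "ty": 0, "tz": 0, "ax": 0, "ay": 0, "az": 0, "claw": 0.5}, {"tx": 2, "ty": 0, "tz": 0, "ax": 0, "ay": 0, "az": 0, "claw": -0.1}, {"tx": 2, "ty": 0, "tz": 0, "ax": 0, "ay": 0, "az": 0, "claw": -0.1}, {"tx": 2, "ty": 0, "tz": 0, "ax": 0, "ay": 0, "az": 0, "claw": -0.1}, {"tx": 2, "ty": 0, "tz": -35, "ax": 0, "ay": 0, "az": 0, "claw": -0.1}, {"tx": 2, "ty": 0, "tz": -75, "ax": 0, "ay": 0, "az": 0, "claw": -0.3}, {"tx": 36, "ty": 415, "tz": -144, "ax": 0, "ay": 0, "az": 0.058, "claw": -0.3}, {"tx": 36, "ty": 415, "tz": -144, "ax": 0, "ay": 0, "az": 0.058, "claw": -0.3}, {"tx": 36, "ty": 415, "tz": -144, "ax": 0, "ay": 0, "az": 0.058, "claw": -0.3}, {"tx": 36, "ty": 415, "tz": -144, "ax": 0, "ay": 0, "az": 0.058, "claw": -0.3}, {"tx": 36, "ty": 415, "tz": -144, "ax": 0, "ay": 0, "az": 0.058, "claw": -0.3}, {"tx": 36, "ty": 415, "tz": -144, "ax": 0, "ay": 0, "az": 0.058, "claw": -0.3}, {"tx": 36, "ty": 415, "tz": -144, "ax": 0, "ay": 0, "az": 0.058, "claw": -0.3}, {"tx": 36, "ty": 415, "tz": -144, "ax": 0, "ay": 0, "az": 0.058, "claw": -0.3}, {"tx": 36, "ty": 415, "tz": -144, "ax": 0, "ay": 0, "az": 0.058, "claw": -0.3}, {"tx": 36, "ty": 415, "tz": -144, "ax": 0, "ay": 0, "az": 0.058, "claw": -0.3}, {"tx": 36, "ty": 415, "tz": -144, "ax": 0, "ay": 0, "az": 0.058, "claw": -0.3}, {"tx": 36, "ty": 415, "tz": -144, "ax": 0, "ay": 0, "az": 0.058, "claw": -0.3}, {"tx": 36, "ty": 415, "tz": -144, "ax": 0, "ay": 0, "az": 0.058, "claw": -0.3}]}}

```text
time: 25.92
tcp_pos: [0.4967, 0.3961, 0.2099]
orientation: [-0.0, 1.0, -0.0, 0.0]
force: [-0.3, -0.2, -0.7]
finger_gap: 0.0604
```

```bash
python3 - <<'E'
from fit import *
st(); import pickle
I=save('wrist','w10',k=1.42); pickle.dump(I,open('pics/w10.pkl','wb')); im=np.load('pics/w10.npy')
f=fitfin(im,'wrist',I,.4753,.397,0,(3,20),0,70); print(f)
rel((f[0],f[1],.0445),f[2])
m=cv2.morphologyEx(cv2.inRange(cv2.cvtColor(im,cv2.COLOR_RGB2HSV),(3,130,60),(20,255,255)),cv2.MORPH_OPEN,np.ones((3,3)))
print(cv2.connectedComponentsWithStats(m)[2][1:].tolist(), w2pix('wrist',[[.4753,.397,.072]],I))
t=cams.capture('top'); print(*[fitfin(t,'top',info('top'),*g,(3,20),.02,12,True) for g in[(.5525,-.091,.06),(.5478,-.016,.06)]])
E
```

```text
t 25.92 tcp [0.4967 0.3961 0.2099] F [-0.3 -0.2 -0.7] gap 0.0604
[[-1.0, -0.001, 0.0], [-0.001, 1.0, -0.0], [-0.0, -0.0, -1.0]] q [ 0.633  0.033  1.544 -0.     1.565 -0.939]
[ 0.4755  0.3971 -0.0263  0.8145]
shift mm [ 21.4   1.8 165.4] toolx yaw 3.1415 az 0.0262
[[551, 98, 3, 3, 9], [555, 101, 3, 4, 12], [533, 108, 18, 8, 88], [448, 121, 4, 7, 22], [455, 120, 5, 5, 20], [432, 123, 4, 4, 15], [388, 127, 24, 32, 527], [450, 127, 10, 16, 86], [414, 135, 3, 3, 9], [438, 134, 11, 15, 80], [421, 138, 4, 3, 12], [422, 143, 3, 3, 9], [415, 144, 3, 3, 9], [421, 147, 3, 3, 9], [452, 149, 5, 4, 16], [435, 153, 3, 3, 9], [423, 154, 4, 3, 12], [261, 166, 35, 24, 826], [0, 222, 8, 12, 68], [387, 290, 6, 8, 34], [390, 291, 18, 53, 408], [144, 293, 20, 52, 451], [161, 295, 4, 3, 12], [305, 359, 243, 28, 5079], [173, 365, 90, 22, 1510], [319, 367, 3, 3, 9], [264, 373, 3, 4, 12], [305, 376, 3, 5, 15], [271, 379, 15, 8, 91], [288, 378, 4, 3, 12], [265, 382, 5, 5, 21], [287, 383, 5, 3, 15], [293, 382, 11, 5, 43]] [[277.87307546 178.44989791]]
[ 0.5514 -0.0888  0.0782  0.8111] [ 0.5474 -0.0183  0.1175  0.8139]
```

>>> {"method": "step_arm", "body": {"rows": [{"tx": 21, "ty": 1.3, "tz": 35, "ax": 0, "ay": 0, "az": 0.01, "claw": -0.3}, {"tx": 21, "ty": 1.3, "tz": 75, "ax": 0, "ay": 0, "az": 0.01, "claw": -0.3}, {"tx": 21, "ty": 1.3, "tz": 115, "ax": 0, "ay": 0, "az": 0.01, "claw": -0.3}, {"tx": 21, "ty": 1.3, "tz": 150, "ax": 0, "ay": 0, "az": 0.01, "claw": -0.3}, {"tx": 21, "ty": 1.3, "tz": 165, "ax": 0, "ay": 0, "az": 0.01, "claw": -0.3}, {"tx": 21, "ty": 1.3, "tz": 165, "ax": 0, "ay": 0, "az": 0.01, "claw": -0.1}, {"tx": 21, "ty": 1.3, "tz": 165, "ax": 0, "ay": 0, "az": 0.01, "claw": 1}, {"tx": 21, "ty": 1.3, "tz": 165, "ax": 0, "ay": 0, "az": 0.01, "claw": 1}, {"tx": 21, "ty": 1.3, "tz": 165, "ax": 0, "ay": 0, "az": 0.01, "claw": 1}, {"tx": 21, "ty": 1.3, "tz": 165, "ax": 0, "ay": 0, "az": 0.01, "claw": 1}, {"tx": 21, "ty": 1.3, "tz": 165, "ax": 0, "ay": 0, "az": 0.01, "claw": 1}, {"tx": 21, "ty": 1.3, "tz": 165, "ax": 0, "ay": 0, "az": 0.01, "claw": 1}]}}

```text
time: 27.02
tcp_pos: [0.4765, 0.3979, 0.0472]
orientation: [0.005, 1.0, 0.001, 0.001]
force: [1.2, -2.1, 8.6]
finger_gap: 0.0359
```

```bash
python3 - <<'E'
from h import *
s=st()
ax=np.array([np.cos(.06),np.sin(.06)])
h=np.array([.5437,.0588]); p=h-.096*ax; y=.0508+(p[0]-.4107)*.06; print(p,y)
rel((p[0],y,s['tcp_pos'][2]),.06)
E
```

```text
t 27.02 tcp [0.4765 0.3979 0.0472] F [ 1.2 -2.1  8.6] gap 0.0359
[[-1.0, 0.01, 0.003], [0.01, 1.0, 0.001], [-0.003, 0.001, -1.0]] q [ 0.655  0.096  1.748 -0.     1.295 -0.906]
[0.44787275 0.05304346] 0.05303036488997322
shift mm [  25.3 -345.1   -0.6] toolx yaw 3.1318 az -0.0698
```

>>> {"method": "step_arm", "body": {"rows": [{"tx": 0, "ty": 0, "tz": -40, "ax": 0, "ay": 0, "az": 0, "claw": 1}, {"tx": 0, "ty": 0, "tz": -70, "ax": 0, "ay": 0, "az": 0, "claw": 1}, {"tx": 25, "ty": -345, "tz": -70, "ax": 0, "ay": 0, "az": -0.07, "claw": 1}, {"tx": 25, "ty": -345, "tz": -70, "ax": 0, "ay": 0, "az": -0.07, "claw": 1}, {"tx": 25, "ty": -345, "tz": -70, "ax": 0, "ay": 0, "az": -0.07, "claw": 1}, {"tx": 25, "ty": -345, "tz": -70, "ax": 0, "ay": 0, "az": -0.07, "claw": 1}, {"tx": 25, "ty": -345, "tz": -70, "ax": 0, "ay": 0, "az": -0.07, "claw": 1}, {"tx": 25, "ty": -345, "tz": -70, "ax": 0, "ay": 0, "az": -0.07, "claw": 1}, {"tx": 25, "ty": -345, "tz": -70, "ax": 0, "ay": 0, "az": -0.07, "claw": 1}, {"tx": 25, "ty": -345, "tz": -70, "ax": 0, "ay": 0, "az": -0.07, "claw": 1}, {"tx": 25, "ty": -345, "tz": -70, "ax": 0, "ay": 0, "az": -0.07, "claw": 1}, {"tx": 25, "ty": -345, "tz": -70, "ax": 0, "ay": 0, "az": -0.07, "claw": 1}, {"tx": 25, "ty": -345, "tz": -70, "ax": 0, "ay": 0, "az": -0.07, "claw": 1}, {"tx": 25, "ty": -345, "tz": -45, "ax": 0, "ay": 0, "az": -0.07, "claw": 1}, {"tx": 25, "ty": -345, "tz": -23, "ax": 0, "ay": 0, "az": -0.07, "claw": 1}, {"tx": 25, "ty": -345, "tz": -23, "ax": 0, "ay": 0, "az": -0.07, "claw": 1}, {"tx": 25, "ty": -345, "tz": -23, "ax": 0, "ay": 0, "az": -0.07, "claw": 1}]}}

```text
time: 28.43
tcp_pos: [0.447, 0.0538, 0.0677]
orientation: [-0.031, 1.0, 0.0, -0.001]
force: [1.3, 0.6, -3.3]
finger_gap: 0.0356
```

```bash
python3 - <<'E'
from h import *
s=st(); x=s['tcp_pos'][0]
rel((x,.0508+(x-.4107)*.06,s['tcp_pos'][2]),.06)
E
```

```text
t 28.43 tcp [0.447  0.0538 0.0677] F [ 1.3  0.6 -3.3] gap 0.0356
[[-0.998, -0.062, -0.001], [-0.062, 0.998, 0.0], [0.001, 0.0, -1.0]] q [ 0.063 -0.312  2.086  0.     1.369 -1.57 ]
shift mm [ 0.  -0.8 -0. ] toolx yaw -3.08 az 0.0016
```

>>> {"method": "step_arm", "body": {"rows": [{"tx": 0, "ty": -0.5, "tz": 2, "ax": 0, "ay": 0, "az": 0.002, "claw": 1}, {"tx": 0, "ty": -0.5, "tz": 2, "ax": 0, "ay": 0, "az": 0.002, "claw": 1}, {"tx": -10, "ty": -0.5, "tz": 2, "ax": 0, "ay": 0, "az": 0.002, "claw": 1}, {"tx": -20, "ty": -0.5, "tz": 2, "ax": 0, "ay": 0, "az": 0.002, "claw": 1}, {"tx": -30, "ty": -0.5, "tz": 2, "ax": 0, "ay": 0, "az": 0.002, "claw": 1}, {"tx": -40, "ty": -0.5, "tz": 2, "ax": 0, "ay": 0, "az": 0.002, "claw": 1}, {"tx": -45, "ty": -0.5, "tz": 2, "ax": 0, "ay": 0, "az": 0.002, "claw": 1}]}}

```text
time: 29.02
tcp_pos: [0.4934, 0.0551, 0.0663]
orientation: [-0.029, 1.0, -0.0, 0.0]
force: [0.1, -0.2, -3.1]
finger_gap: 0.0355
```

>>> {"method": "step_arm", "body": {"rows": [{"tx": -8, "ty": 0, "tz": 0, "ax": 0, "ay": 0, "az": 0, "claw": 1}, {"tx": -16, "ty": 0, "tz": 0, "ax": 0, "ay": 0, "az": 0, "claw": 1}, {"tx": -24, "ty": 0, "tz": 0, "ax": 0, "ay": 0, "az": 0, "claw": 1}, {"tx": -32, "ty": 0, "tz": 0, "ax": 0, "ay": 0, "az": 0, "claw": 1}, {"tx": -40, "ty": 0, "tz": 0, "ax": 0, "ay": 0, "az": 0, "claw": 1}, {"tx": -44, "ty": 0, "tz": 0, "ax": 0, "ay": 0, "az": 0, "claw": 1}, {"tx": -44, "ty": 0, "tz": 0, "ax": 0, "ay": 0, "az": 0, "claw": 1}]}}

```text
time: 29.6
tcp_pos: [0.537, 0.0576, 0.0661]
orientation: [-0.029, 1.0, 0.0, 0.0]
force: [3.1, 2.7, -1.4]
finger_gap: 0.0357
```

>>> {"method": "step_arm", "body": {"rows": [{"tx": -2, "ty": 0, "tz": 0, "ax": 0, "ay": 0, "az": 0, "claw": 1}, {"tx": -4, "ty": 0, "tz": 0, "ax": 0, "ay": 0, "az": 0, "claw": 1}, {"tx": -6, "ty": 0, "tz": 0, "ax": 0, "ay": 0, "az": 0, "claw": 1}, {"tx": -6, "ty": 0, "tz": 0, "ax": 0, "ay": 0, "az": 0, "claw": 1}]}}

```text
time: 29.93
tcp_pos: [0.5422, 0.058, 0.0661]
orientation: [-0.029, 1.0, 0.0, 0.0]
force: [0.4, 2.7, -2.2]
finger_gap: 0.0354
```

>>> {"method": "step_arm", "body": {"rows": [{"tx": -1, "ty": 0, "tz": 0, "ax": 0, "ay": 0, "az": 0, "claw": 1}, {"tx": -2, "ty": 0, "tz": 0, "ax": 0, "ay": 0, "az": 0, "claw": 1}, {"tx": -2, "ty": 0, "tz": 0, "ax": 0, "ay": 0, "az": 0, "claw": 1}]}}

```text
time: 30.18
tcp_pos: [0.544, 0.058, 0.066]
orientation: [-0.029, 1.0, 0.0, -0.0]
force: [-1.3, 2.1, -3.4]
finger_gap: 0.0356
```

>>> {"method": "step_arm", "body": {"rows": [{"tx": -1, "ty": 0, "tz": 0, "ax": 0, "ay": 0, "az": 0, "claw": 1}, {"tx": -2, "ty": 0, "tz": 0, "ax": 0, "ay": 0, "az": 0, "claw": 1}, {"tx": -2, "ty": 0, "tz": 0, "ax": 0, "ay": 0, "az": 0, "claw": 1}]}}

```text
time: 30.43
tcp_pos: [0.5459, 0.0581, 0.0661]
orientation: [-0.029, 1.0, 0.0, -0.0]
force: [-2.6, 2.8, -1.9]
finger_gap: 0.036
```

>>> {"method": "step_arm", "body": {"rows": [{"tx": -1, "ty": 0, "tz": 0, "ax": 0, "ay": 0, "az": 0, "claw": 1}, {"tx": -2, "ty": 0, "tz": 0, "ax": 0, "ay": 0, "az": 0, "claw": 1}, {"tx": -2, "ty": 0, "tz": 0, "ax": 0, "ay": 0, "az": 0, "claw": 1}]}}

```text
time: 30.68
tcp_pos: [0.5464, 0.0581, 0.0661]
orientation: [-0.029, 1.0, -0.0, -0.002]
force: [-21.0, 1.2, 10.1]
finger_gap: 0.0357
```

>>> {"method": "step_arm", "body": {"rows": [{"tx": 1, "ty": 0, "tz": 0, "ax": 0, "ay": 0, "az": 0, "claw": 0.5}, {"tx": 1.5, "ty": 0, "tz": 0, "ax": 0, "ay": 0, "az": 0, "claw": -0.1}, {"tx": 1.5, "ty": 0, "tz": 0, "ax": 0, "ay": 0, "az": 0, "claw": -0.1}, {"tx": 1.5, "ty": 0, "tz": 0, "ax": 0, "ay": 0, "az": 0, "claw": -0.1}, {"tx": 1.5, "ty": 0, "tz": -35, "ax": 0, "ay": 0, "az": 0, "claw": -0.1}, {"tx": 1.5, "ty": 0, "tz": -75, "ax": 0, "ay": 0, "az": 0, "claw": -0.2}, {"tx": 15, "ty": -254, "tz": -135, "ax": 0, "ay": 0, "az": 0, "claw": -0.2}, {"tx": 15, "ty": -254, "tz": -135, "ax": 0, "ay": 0, "az": 0, "claw": -0.2}, {"tx": 15, "ty": -254, "tz": -135, "ax": 0, "ay": 0, "az": 0, "claw": -0.2}, {"tx": 15, "ty": -254, "tz": -135, "ax": 0, "ay": 0, "az": 0, "claw": -0.2}, {"tx": 15, "ty": -254, "tz": -135, "ax": 0, "ay": 0, "az": 0, "claw": -0.2}, {"tx": 15, "ty": -254, "tz": -135, "ax": 0, "ay": 0, "az": 0, "claw": -0.2}, {"tx": 15, "ty": -254, "tz": -135, "ax": 0, "ay": 0, "az": 0, "claw": -0.2}, {"tx": 15, "ty": -254, "tz": -135, "ax": 0, "ay": 0, "az": 0, "claw": -0.2}, {"tx": 15, "ty": -254, "tz": -135, "ax": 0, "ay": 0, "az": 0, "claw": -0.2}, {"tx": 15, "ty": -254, "tz": -135, "ax": 0, "ay": 0, "az": 0, "claw": -0.2}]}}

```text
time: 32.02
tcp_pos: [0.5479, -0.1953, 0.2008]
orientation: [-0.029, 1.0, 0.0, -0.0]
force: [-0.0, 0.2, 0.2]
finger_gap: 0.0554
```

```bash
python3 - <<'E'
from h import *; import pickle
st(); I=save('wrist','w11'); pickle.dump(I,open('pics/w11.pkl','wb'))
im=cv2.imread('pics/w11.png')[60:285,150:450]; cv2.imwrite('pics/w11c.png',cv2.resize(im,None,fx=2.6,fy=2.6,interpolation=cv2.INTER_CUBIC))
E
```

```text
t 32.02 tcp [ 0.5479 -0.1953  0.2008] F [-0.   0.2  0.2] gap 0.0554
[[-0.998, -0.059, -0.0], [-0.059, 0.998, 0.0], [0.0, 0.0, -1.0]] q [-0.386 -0.082  1.671  0.     1.553 -2.016]
```

View pics/w11c.png

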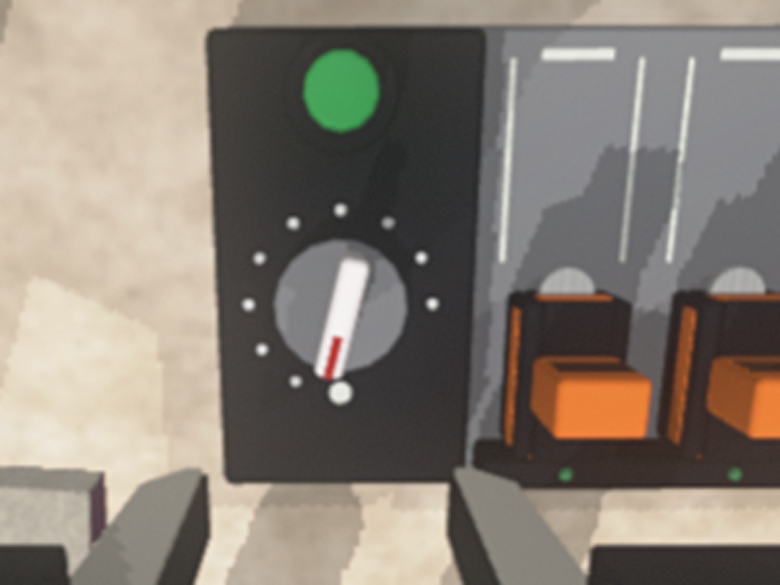

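```bash
python3 - <<'E'
from h import *; import pickle
I=pickle.load(open('pics/w11.pkl','rb'))
P=lambda pts,z: pix2w('wrist',np.array(pts)/2.6+[150,60],z,I)[:,:2]
for z in(.056,.062,.068,.074):
    d=P([(275,305),(407,305),(341,240),(341,371)],z); b=P([(354,261),(328,378),(341,319)],z+.029); e=b[1]-b[0]
    print(z,'skirt dia %.4f %.4f'%(np.hypot(*(d[0]-d[1])),np.hypot(*(d[2]-d[3]))),'c',np.round(d.mean(0),4),'bar c',np.round(b[2],4),'len %.4f ang %.3f'%(np.hypot(*e),np.arctan2(e[1],e[0])))
m=P([(340,393),(340,210),(249,304),(433,304)],.052); print('marks',np.round(m,4).tolist(),'0-6 centre',m[:2].mean(0),'dir',np.arctan2(*(m[0]-m[1])[::-1]),'3-9 centre',m[2:].mean(0))
for z in(.056,.06,.065): d=P([(303,90),(380,90),(341,50),(341,131)],z); print('btn',z,np.hypot(*(d[0]-d[1])),np.round(d.mean(0),4))
E
```

```text
0.056 skirt dia 0.0540 0.0541 c [ 0.5265 -0.192 ] bar c [ 0.5264 -0.1925] len 0.0452 ang -0.153
0.062 skirt dia 0.0529 0.0530 c [ 0.5255 -0.1922] bar c [ 0.5253 -0.1927] len 0.0443 ang -0.153
0.068 skirt dia 0.0519 0.0520 c [ 0.5244 -0.1924] bar c [ 0.5242 -0.1929] len 0.0433 ang -0.153
0.074 skirt dia 0.0508 0.0510 c [ 0.5234 -0.1925] bar c [ 0.5231 -0.1931] len 0.0423 ang -0.153
marks [[0.5647, -0.19], [0.4885, -0.1947], [0.5285, -0.23], [0.5241, -0.1539]] 0-6 centre [ 0.52655212 -0.1923673 ] dir 0.062252389029103135 3-9 centre [ 0.52633059 -0.19196359]
btn 0.056 0.029259519015150698 [ 0.444  -0.1971]
btn 0.06 0.028882878733432482 [ 0.4444 -0.1971]
btn 0.065 0.02841207838128475 [ 0.4448 -0.1972]
```

>>> {"method": "step_arm", "body": {"force": 45, "rows": [{"tx": 21, "ty": 4.4, "tz": 35, "ax": 0, "ay": 0, "az": 0.212, "claw": 0.3}, {"tx": 21, "ty": 4.4, "tz": 70, "ax": 0, "ay": 0, "az": 0.212, "claw": 0.3}, {"tx": 21, "ty": 4.4, "tz": 90, "ax": 0, "ay": 0, "az": 0.212, "claw": 0.3}, {"tx": 21, "ty": 4.4, "tz": 90, "ax": 0, "ay": 0, "az": 0.212, "claw": 0.3}, {"tx": 21, "ty": 4.4, "tz": 110, "ax": 0, "ay": 0, "az": 0.212, "claw": 0.3}, {"tx": 21, "ty": 4.4, "tz": 128, "ax": 0, "ay": 0, "az": 0.212, "claw": 0.3}, {"tx": 21, "ty": 4.4, "tz": 138, "ax": 0, "ay": 0, "az": 0.212, "claw": 0.3}, {"tx": 21, "ty": 4.4, "tz": 139, "ax": 0, "ay": 0, "az": 0.212, "claw": 0.3}]}}

```text
time: 32.73
tcp_pos: [0.5264, -0.1922, 0.0613]
orientation: [0.076, 0.997, 0.0, -0.001]
force: [-0.3, 0.2, -0.3]
finger_gap: 0.0327
```

```bash
python3 - <<'E'
from h import *
s=st(); rel((.5265,-.1922,.0615),-.153)
E
```

```text
t 32.73 tcp [ 0.5264 -0.1922  0.0613] F [-0.3  0.2 -0.3] gap 0.0327
[[-0.988, 0.152, -0.002], [0.152, 0.988, 0.001], [0.002, 0.0, -1.0]] q [-0.396 -0.044  1.866  0.     1.321 -1.814]
shift mm [-0.1  0.  -0.2] toolx yaw 2.9893 az 0.0007
```

Close on the bar, then start turning (0.12 rad per row).

>>> {"method": "step_arm", "body": {"rows": [{"tx": 0, "ty": 0, "tz": 0, "ax": 0, "ay": 0, "az": 0, "claw": 1}, {"tx": 0, "ty": 0, "tz": 0, "ax": 0, "ay": 0, "az": 0, "claw": 1}, {"tx": 0, "ty": 0, "tz": 0, "ax": 0, "ay": 0, "az": 0, "claw": 1}, {"tx": 0, "ty": 0, "tz": 0, "ax": 0, "ay": 0, "az": 0, "claw": 1}, {"tx": 0, "ty": 0, "tz": 0, "ax": 0, "ay": 0, "az": 0.1, "claw": 1}, {"tx": 0, "ty": 0, "tz": 0, "ax": 0, "ay": 0, "az": 0.2, "claw": 1}, {"tx": 0, "ty": 0, "tz": 0, "ax": 0, "ay": 0, "az": 0.3, "claw": 1}, {"tx": 0, "ty": 0, "tz": 0, "ax": 0, "ay": 0, "az": 0.4, "claw": 1}, {"tx": 0, "ty": 0, "tz": 0, "ax": 0, "ay": 0, "az": 0.5, "claw": 1}, {"tx": 0, "ty": 0, "tz": 0, "ax": 0, "ay": 0, "az": 0.6, "claw": 1}, {"tx": 0, "ty": 0, "tz": 0, "ax": 0, "ay": 0, "az": 0.7, "claw": 1}, {"tx": 0, "ty": 0, "tz": 0, "ax": 0, "ay": 0, "az": 0.8, "claw": 1}]}}

```text
time: 33.73
tcp_pos: [0.5265, -0.1937, 0.0634]
orientation: [0.461, 0.887, -0.001, 0.0]
force: [-9.8, -3.0, 5.8]
finger_gap: 0.0108
```

```bash
python3 - <<'E'
from h import *
s=st(); print(np.round(s['torque'],2))
E
```

```text
t 33.73 tcp [ 0.5265 -0.1937  0.0634] F [-9.8 -3.   5.8] gap 0.0108
[[-0.574, 0.819, -0.0], [0.819, 0.574, -0.001], [-0.001, -0.001, -1.0]] q [-3.970e-01 -4.600e-02  1.864e+00 -1.000e-03  1.323e+00 -1.009e+00]
[-0.64  1.76 -0.08]
```

>>> {"method": "step_arm", "body": {"rows": [{"tx": 0, "ty": 0, "tz": 0, "ax": 0, "ay": 0, "az": 0.12, "claw": 1}, {"tx": 0, "ty": 0, "tz": 0, "ax": 0, "ay": 0, "az": 0.24, "claw": 1}, {"tx": 0, "ty": 0, "tz": 0, "ax": 0, "ay": 0, "az": 0.36, "claw": 1}, {"tx": 0, "ty": 0, "tz": 0, "ax": 0, "ay": 0, "az": 0.48, "claw": 1}, {"tx": 0, "ty": 0, "tz": 0, "ax": 0, "ay": 0, "az": 0.6, "claw": 1}, {"tx": 0, "ty": 0, "tz": 0, "ax": 0, "ay": 0, "az": 0.72, "claw": 1}, {"tx": 0, "ty": 0, "tz": 0, "ax": 0, "ay": 0, "az": 0.84, "claw": 1}, {"tx": 0, "ty": 0, "tz": 0, "ax": 0, "ay": 0, "az": 0.96, "claw": 1}, {"tx": 0, "ty": 0, "tz": 0, "ax": 0, "ay": 0, "az": 1.08, "claw": 1}, {"tx": 0, "ty": 0, "tz": 0, "ax": 0, "ay": 0, "az": 1.2, "claw": 1}, {"tx": 0, "ty": 0, "tz": 0, "ax": 0, "ay": 0, "az": 1.32, "claw": 1}, {"tx": 0, "ty": 0, "tz": 0, "ax": 0, "ay": 0, "az": 1.44, "claw": 1}, {"tx": 0, "ty": 0, "tz": 0, "ax": 0, "ay": 0, "az": 1.56, "claw": 1}, {"tx": 0, "ty": 0, "tz": 0, "ax": 0, "ay": 0, "az": 1.68, "claw": 1}, {"tx": 0, "ty": 0, "tz": 0, "ax": 0, "ay": 0, "az": 1.8, "claw": 1}, {"tx": 0, "ty": 0, "tz": 0, "ax": 0, "ay": 0, "az": 1.92, "claw": 1}, {"tx": 0, "ty": 0, "tz": 0, "ax": 0, "ay": 0, "az": 2.04, "claw": 1}, {"tx": 0, "ty": 0, "tz": 0, "ax": 0, "ay": 0, "az": 2.12, "claw": 1}, {"tx": 0, "ty": 0, "tz": 0, "ax": 0, "ay": 0, "az": 2.12, "claw": 1}, {"tx": 0, "ty": 0, "tz": 0, "ax": 0, "ay": 0, "az": 2.12, "claw": 1}]}}

```text
time: 35.4
tcp_pos: [0.5237, -0.192, 0.0632]
orientation: [0.999, 0.034, -0.004, -0.001]
force: [-36.6, 12.6, 27.1]
finger_gap: 0.011
```

```bash
python3 - <<'E'
from h import *
s=st(); print(np.round(s['torque'],2)); rel((.5265,-.1922,.0634),.06)
E
```

```text
t 35.40 tcp [ 0.5237 -0.192   0.0632] F [-36.6  12.6  27.1] gap 0.011
[[0.998, 0.067, -0.008], [0.067, -0.998, 0.003], [-0.007, -0.003, -1.0]] q [-0.397 -0.047  1.866 -0.     1.331  1.107]
[ 2.41  6.72 -0.  ]
shift mm [ 2.8  0.4 -0.3] toolx yaw 0.0673 az 0.0073
```

>>> {"method": "step_arm", "body": {"rows": [{"tx": 0, "ty": 0, "tz": 0, "ax": 0, "ay": 0, "az": 0, "claw": 0.6}, {"tx": 0, "ty": 0, "tz": 0, "ax": 0, "ay": 0, "az": 0, "claw": 0.2}, {"tx": 0, "ty": 0, "tz": 0, "ax": 0, "ay": 0, "az": 0, "claw": 0.2}, {"tx": 0, "ty": 0, "tz": 0, "ax": 0, "ay": 0, "az": 0, "claw": 0.2}, {"tx": 0, "ty": 0, "tz": -30, "ax": 0, "ay": 0, "az": 0, "claw": 0.2}, {"tx": 0, "ty": 0, "tz": -65, "ax": 0, "ay": 0, "az": 0, "claw": 0.2}, {"tx": -20, "ty": 0, "tz": -100, "ax": 0, "ay": 0, "az": 0, "claw": -0.2}, {"tx": -20, "ty": 0, "tz": -137, "ax": 0, "ay": 0, "az": 0, "claw": -0.2}, {"tx": -20, "ty": 0, "tz": -137, "ax": 0, "ay": 0, "az": 0, "claw": -0.2}, {"tx": -20, "ty": 0, "tz": -137, "ax": 0, "ay": 0, "az": 0, "claw": -0.2}]}}

```text
time: 36.23
tcp_pos: [0.5075, -0.1948, 0.2016]
orientation: [0.999, 0.034, 0.002, 0.001]
force: [-0.1, 0.4, -0.9]
finger_gap: 0.0548
```

```bash
python3 - <<'E'
from h import *; import pickle
st(); I=save('wrist','w12'); pickle.dump(I,open('pics/w12.pkl','wb'))
im=cv2.imread('pics/w12.png')[40:285,150:450]; cv2.imwrite('pics/w12c.png',cv2.resize(im,None,fx=2.4,fy=2.4,interpolation=cv2.INTER_CUBIC))
rel((.4446,-.1971,.12),.06)
E
```

```text
t 36.23 tcp [ 0.5075 -0.1948  0.2016] F [-0.1  0.4 -0.9] gap 0.0548
[[0.998, 0.068, 0.004], [0.068, -0.998, -0.002], [0.004, 0.002, -1.0]] q [-0.414 -0.17   1.75  -0.     1.558  1.09 ]
shift mm [-62.5  -1.7  79.5] toolx yaw 0.0677 az 0.0077
```

View pics/w12c.png

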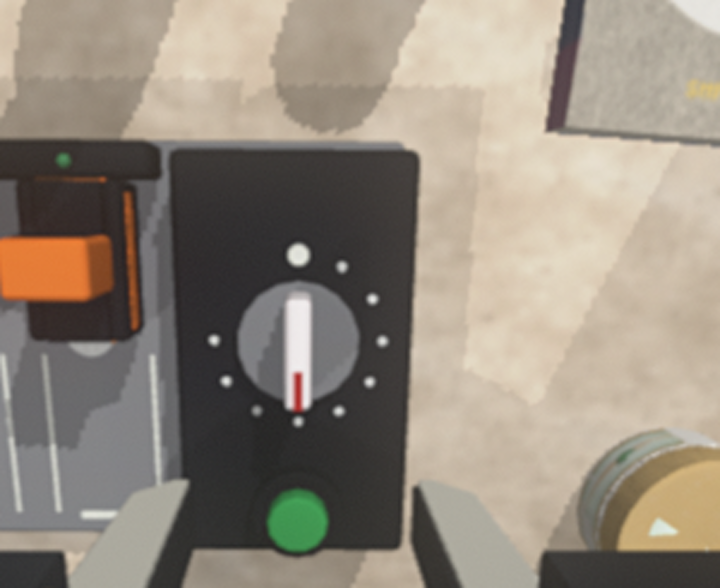

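>>> {"method": "step_arm", "body": {"rows": [{"tx": -62.5, "ty": -1.7, "tz": 20, "ax": 0, "ay": 0, "az": 0, "claw": 1}, {"tx": -62.5, "ty": -1.7, "tz": 40, "ax": 0, "ay": 0, "az": 0, "claw": 1}, {"tx": -62.5, "ty": -1.7, "tz": 60, "ax": 0, "ay": 0, "az": 0, "claw": 1}, {"tx": -62.5, "ty": -1.7, "tz": 90, "ax": 0, "ay": 0, "az": 0, "claw": 1}, {"tx": -62.5, "ty": -1.7, "tz": 115, "ax": 0, "ay": 0, "az": 0, "claw": 1}, {"tx": -62.5, "ty": -1.7, "tz": 131, "ax": 0, "ay": 0, "az": 0, "claw": 1}, {"tx": -62.5, "ty": -1.7, "tz": 131, "ax": 0, "ay": 0, "az": 0, "claw": 1}, {"tx": -62.5, "ty": -1.7, "tz": 131, "ax": 0, "ay": 0, "az": 0, "claw": 1}]}}

```text
time: 36.95
tcp_pos: [0.4446, -0.197, 0.0681]
orientation: [0.999, 0.034, 0.0, 0.0]
force: [-0.1, 0.3, 15.3]
finger_gap: 0.0072
```

>>> {"method": "step_arm", "body": {"rows": [{"tx": 0, "ty": 0, "tz": 2, "ax": 0, "ay": 0, "az": 0, "claw": 1}, {"tx": 0, "ty": 0, "tz": 4, "ax": 0, "ay": 0, "az": 0, "claw": 1}, {"tx": 0, "ty": 0, "tz": 6, "ax": 0, "ay": 0, "az": 0, "claw": 1}, {"tx": 0, "ty": 0, "tz": 8, "ax": 0, "ay": 0, "az": 0, "claw": 1}, {"tx": 0, "ty": 0, "tz": 8, "ax": 0, "ay": 0, "az": 0, "claw": 1}]}}

```text
time: 37.37
tcp_pos: [0.4458, -0.1979, 0.0668]
orientation: [0.999, 0.034, 0.002, 0.001]
force: [-31.1, 14.1, 87.9]
finger_gap: 0.0009
```

>>> {"method": "step_arm", "body": {"rows": [{"tx": 0, "ty": 0, "tz": -8, "ax": 0, "ay": 0, "az": 0, "claw": 1}, {"tx": 0, "ty": 0, "tz": -16, "ax": 0, "ay": 0, "az": 0, "claw": 1}, {"tx": 0, "ty": 0, "tz": -50, "ax": 0, "ay": 0, "az": 0, "claw": 1}, {"tx": 0, "ty": 0, "tz": -90, "ax": 0, "ay": 0, "az": 0, "claw": 1}, {"tx": 0, "ty": 0, "tz": -130, "ax": 0, "ay": 0, "az": 0, "claw": 1}, {"tx": 0, "ty": 0, "tz": -170, "ax": 0, "ay": 0, "az": 0, "claw": 1}, {"tx": 0, "ty": 0, "tz": -200, "ax": 0, "ay": 0, "az": 0, "claw": 1}, {"tx": 0, "ty": 0, "tz": -200, "ax": 0, "ay": 0, "az": 0, "claw": 1}, {"tx": 0, "ty": 0, "tz": -200, "ax": 0, "ay": 0, "az": 0, "claw": 1}]}}

```text
time: 38.12
tcp_pos: [0.4446, -0.1971, 0.2601]
orientation: [0.999, 0.034, 0.0, 0.0]
force: [-0.4, 1.0, -1.2]
finger_gap: 0.0005
```

```bash
python3 - <<'E'
from h import *; import pickle
st(); I=save('wrist','w13'); a=cv2.imread('pics/w13.png')[0:300,80:500]
save('side','s4',crop=(200,150,350,310),k=1); b=cv2.imread('pics/s4.png')
c=np.zeros((600,800,3),np.uint8); c[:300,:420]=a; c[:400,425:800]=cv2.resize(b,None,fx=2.5,fy=2.5,interpolation=cv2.INTER_CUBIC)[:400,:375]; cv2.imwrite('pics/m4.png',c)
E
```

```text
t 38.12 tcp [ 0.4446 -0.1971  0.2601] F [-0.4  1.  -1.2] gap 0.0005
[[0.998, 0.068, 0.0], [0.068, -0.998, -0.0], [0.0, 0.0, -1.0]] q [-0.47  -0.31   1.771  0.     1.68   1.033]
```

View pics/m4.png

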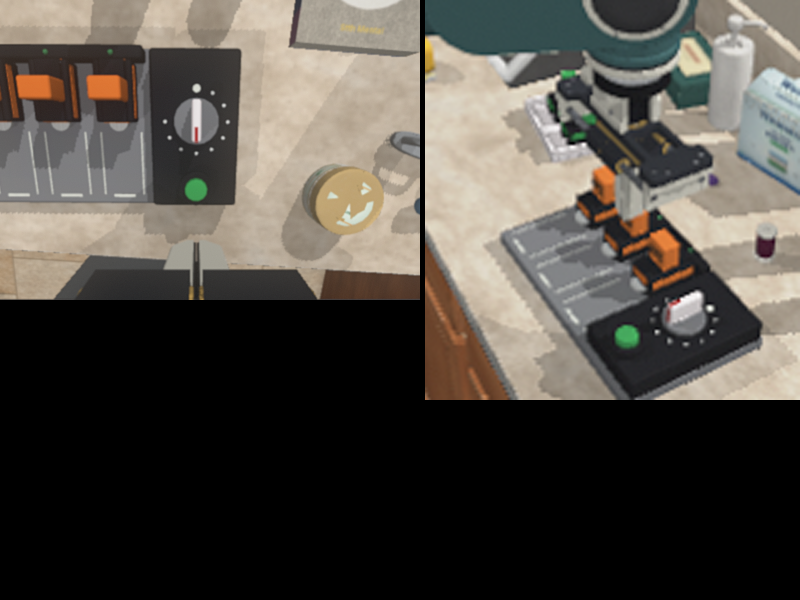

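```bash
python3 -c "
from plant import job; print(job.job_done())"
```

```text
the job is handed in; nothing more can be done
None
```

The job is done and handed in; no verdict came back. Both green packs are in the tray. All three orange packs are on the dock, the dial is at six clicks, and the start button was pressed and released. It took about 38 s of the 210 s allowed.

What the last checks showed:
- **Green packs:** a wrist picture taken right after placing showed both upright in the tray, side by side. I did not measure their final positions numerically.
- **Orange packs:** each one was pushed until it met the end stop at 21–28 N. In the final side picture the three look level and in line. The middle and right packs fit within about 3 mm of home in the top camera; the left one I checked only by the stop force and that picture.
- **Dial:** a close picture showed the red pointer on the sixth mark, opposite off. It had started about 12° past off, between clicks, although the description says it rests only in clicks.
- **Button:** it was pressed to the bottom and stood up again in the last picture. I pressed harder than intended: the wrist force reached 88 N, below the 120 N limit.
- **Other things on the counter:** I never touched the bystanders or the red pack, though I did not re-measure their positions.

I saw neither the grip slacken nor a pack get knocked aside during the run.

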